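# Second round on the terrace skewer grill

### The arm

A 6-joint arm with a two-finger parallel gripper is mounted at the origin on the work surface. World frame = base frame: x ahead of the robot, y to its left, z up, the work surface at z = 0. Lengths are in mm, angles in rad, forces in N, time in s.
With the tool pointing down it reaches from about 350 to 875 mm from the base axis. Payload 4.2 kg.
Tool frame: the origin (TCP) lies on the mounting face of the last link; the fingertips stand 173 mm ahead of it and the grasp point (between the pads) lies 155 mm ahead of it; z points along the fingers, y is the direction in which the jaws open and shut (so a half turn about z gives the same grasp; the last joint's range is limited). The gripper opens to 85 mm and grips with 20 to 120 N. Pads are 22 mm wide; open, the fingers measure 114 mm over their backs; the gripper's body (76 mm by 85 mm) begins 54 mm behind the grasp point. The pads swing forward as they close: fully open they stand 13 mm farther back than shut.
Start: joints at [-1.037, 0.385, 0.008, 0, -1.194, -0.259], TCP at [169.613, -601.524, 404.712] pointing down, gripper open.
Joint ranges: [-3.14, 3.14], [-1.21, 2.06], [-1.07, 1.41], [-3.16, 2.05], [-2.99, -0.16], [-3.1, 3.1]. Speed limits (rad/s): [2.79, 2.79, 3.14, 3.14, 3.14, 3.14].

### API

Orientations are given as a unit quaternion [x, y, z, w].
In Python, from bench import arm gives the robot as it stands. The module is installed in compiled form; this text tells all that it offers.
- The arm moves only by the tool play_rows, never from a script. Its argument "moves" is a list of rows, each a list of 3 entries, a list of its own where there are three numbers: the shift along the world's x, y, z in units of 30 cm (1.0 is 30 cm), then the turn about the world's z in units of 30 degrees (1.0 is 30 degrees), then the gripper's target within -1 to 1 (shut at 1, half-way at 0, fully open at -1). In form: [[[x, y, z], turn, jaw], ...]. A call has 1 to 12 rows; each row is the pose to reach, as a shift and turn from the pose measured when the call began; what a row does not reach only later rows make up. A row lasts 1/8 s, in which the tool goes at most 62.5 mm and 10.7 degrees, less where a joint would pass 70% of its speed; a pose out of reach is approached as far as the arm can. A call with a number of a shift or a turn outside -1 to 1 is refused whole. A call with a gripper value outside its range is refused whole. The fingers move at their own pace and stop on an object; the grip force is fixed at half the most. Time passes only in rows, so rows that repeat a pose let the fingers close. It gives the time, the measured TCP pose, the force and the opening at its end, in the units of the state.
- arm.read_state(): the state, without advancing time (a new reading comes with each control period).
- arm.get_image(name): name is "scene" or "top"; returns a dict with "pixels" (480x640x3 uint8, red, green, blue), "vfov" (degrees; the focal length in pixels is half the picture's height over the tangent of half this angle, whatever the lens; pixels are square), "cx", "cy" (the principal point, pixels), "xyz" and "rotation" of the camera in the world. Camera axes: x right, y up, looking along -z (the intrinsics and any distortion apply to the point x, -y, -z); pixel columns grow to the right and rows downward; lengths in mm; the calibration is good to about 2 mm. A picture is of the moment at which its call begins. There is no depth.
- arm.job_done(): hands the job in, once; it reports no verdict.
Trained networks look in a picture, given as the dict that the camera call returned (one of the last four; its "shot" number tells which), for a name from the list of things; names that differ only in an ending like _2 or _b are one class to them, and where a whole thing is asked for, a point or a joint stands for the part that bears it (a point fixed in the world has none). Each returns a list of dicts, best first, with "conf" (0 to 1); they miss things now and then, are a little off and sometimes report something else, mostly with a low value. They report only what shows in the picture. A call takes as long as a camera call. They do not tell look-alikes from the thing itself.
- arm.look_for(name, picture): "centre" ([x, y, z] in mm, in world coordinates, good to about 4 mm: the middle of the surface that is visible of it).
The state is a dict: "clock": time; "joints": joint angles; "joint_vel": joint speeds; "joint_efforts": joint torques, N m; "position": TCP position; "ee_rot": TCP orientation; "contact_force": force on the tool from outside, world axes, zero at the start; "wrist_torque": the same for the moment, N m; "gripper_width": finger opening in mm.
Only numpy, scipy, OpenCV 4.12 (cv2) and the standard library are available. Lean on these libraries where they do the work, as an engineer would, in place of code of your own. Each camera call takes 0.05 s, during which the arm holds its last target.

### The job

Change over the skewers on the table grill: first lift the two grilled skewers off the rails and lay them flat in the teal platter, side by side, not one on the other. Then take every raw skewer out of the ribbed tray and lay it straight across the trough, blade resting on both rails, food hanging between them and handle on the front (robot's) side, each in its own place. When all are on, turn the heat knob clockwise to its stop; leave the other things on the table where they stand.

Things in the scene. Friction and masses are not known exactly. Their poses are not given: they have to be found in the camera images.
- grill: steel electric table grill, fixed. Trough inside 105 wide (its x) by 300 long (its y), floor 45 above the table, between two rails 15 wide with flat tops 110 above the table; end walls 15 thick, as high. Black control box at the -y end. Origin at table height under the middle of the trough; -x is its front (robot's side). Turned up to 0.2 rad.
- heat_knob (a joint): heat knob of the grill, on top of the control box at the grill's -y end; rad, 0 = low, grows as the knob is turned clockwise seen from above, stop at 1.4 (high). It turns lightly and stays where it is left.
- heat_knob_grip (a point): middle of the knob's bar grip, on the knob's axis, about 139 above the table; the bar is 42 long (the point's x, which turns with the knob), 14 thick (the point's y), its top 7 above this point.
- tray: white prep tray, fixed, 312 (x) by 242 (y), rim 18 high, 6 wide, inner floor 6 above the table. Four grey ribs, 8 high, part it into five compartments at 55 pitch along its x; skewers lie along its y, handles to either side. Origin at table height under its middle. It stands left or right of the grill.
- platter: rectangular teal stoneware platter, fixed, 314 (x) by 190 (y), rim 20 high and 12 wide, flat inner floor 290 by 166, 6 above the table. The origin is at table height under its middle. It stands on the side of the grill where the tray is not.
- done1: grilled (brown and black) flat-bladed skewer, 215 long, about 90 g. Food block in the middle 70 long, 26 wide, 26 high, square in section; bare blade 8 wide, 3 thick. Origin: middle of the food, on the blade's axis; +x to the tip (at 90); round wooden handle 13 thick at x = -85 to -125. Grip it across the food, from above. At the start it lies across the grill's rails.
- done2: grilled (brown and black) skewer, the same as done1 in shape, size and axes. At the start it lies across the grill's rails.
- raw1: raw (brightly coloured) vegetable skewer, the same as done1 in shape, size and axes. At the start it lies in a compartment of the tray, food on the floor; it may be absent.
- raw1_handle (a point): middle of raw1's wooden handle, 105 from its origin.
- raw2: raw (brightly coloured) vegetable skewer, the same as done1 in shape, size and axes. At the start it lies in a compartment of the tray, food on the floor; it may be absent.
- raw2_handle (a point): middle of raw2's wooden handle, 105 from its origin.
- raw3: raw (brightly coloured) vegetable skewer, the same as done1 in shape, size and axes. At the start it lies in a compartment of the tray, food on the floor; it may be absent.
- raw3_handle (a point): middle of raw3's wooden handle, 105 from its origin.
- raw4: raw (brightly coloured) vegetable skewer, the same as done1 in shape, size and axes. At the start it lies in a compartment of the tray, food on the floor; it may be absent.
- raw4_handle (a point): middle of raw4's wooden handle, 105 from its origin.
- raw5: raw (brightly coloured) vegetable skewer, the same as done1 in shape, size and axes. At the start it lies in a compartment of the tray, food on the floor; it may be absent.
- raw5_handle (a point): middle of raw5's wooden handle, 105 from its origin.
- beer: amber beer bottle, 62 thick, 228 high; a bystander, to be left where it is. The origin is at its foot.
- hotsauce: red hot-sauce bottle on a coaster, 46 thick, 150 high; a bystander, to be left where it is. The origin is at its foot.
- limes: glass bowl of limes, 120 wide, 80 high; a bystander, to be left where it is. The origin is at its foot.
- tacos: steel rack with two tacos, 130 by 110, 80 high; a bystander, to be left where it is. The origin is at its foot.
- pepper_mill: dark wooden pepper mill, 52 thick, 90 high; a bystander, to be left where it is. The origin is at its foot.
- salt: white salt shaker, 42 thick, 70 high; a bystander, to be left where it is. The origin is at its foot.
Not all that is in view belongs to the job. Leave any blue look-alike of the done1 alone.

How it is judged:
By the outcome, as a careful person would: the job done as asked, in the order asked, and still so for the second after the job is handed in, with the robot touching nothing.
Of raw1, raw2, raw3, raw4, raw5 only 3 to 5 are there at a start; the rules pass over those that are not, and their reading is None.
At some moment in a run one of raw1, raw2, raw3, raw4, raw5, done1, done2 may be knocked a few centimetres aside while the robot is not near it.
Once in a run the grip may slacken for a moment while it holds something.
It also fails if it takes over 210 s, if anything falls off the work surface, if the arm or the gripper's body presses on something with over 40 N, if the wrist force passes 120 N, or if a joint passes its speed limit or range.

## Working session

There is one attempt and no reset: what is moved stays moved. The work goes in short steps, Python scripts to look and compute and a tool call to move; the robot and the scene stay as the last step left them, time stands still between calls to the robot, and variables do not carry over. Pictures are saved under pics/ and viewed, and the job is handed in when it is done.

Besides the shell and the picture viewer there is one more tool, called after ">>>" as name(argument=value, ...), one argument or row to a line, values as JSON. play_rows: Moves the arm, as the interface text tells. Shifts and turns lie within -1 to 1; 1 stands for 30 cm of shift or 30 degrees of turn. Its arguments: {"type":"object","properties":{"moves":{"type":"array"}},"required":["moves"]}

```bash
mkdir -p pics; ls; python3 - <<'E'
from bench import arm
import cv2
s=arm.read_state()
print(s)
for n in ["scene","top"]:
    p=arm.get_image(n)
    print(n,{k:v for k,v in p.items() if k!='pixels'})
    cv2.imwrite(f"pics/{n}0.png",p["pixels"][:,:,::-1])
E
```

```text
pics
{'clock': 0.0, 'joints': array([-1.03739793e+00,  3.85549240e-01,  6.61072376e-03, -5.16519633e-04,
       -1.19399963e+00, -2.58631119e-01]), 'joint_vel': array([ 0.00147035,  0.00067137,  0.00143681,  0.00105469, -0.00098876,
       -0.00037194]), 'joint_efforts': array([-7.50794379e-05, -3.92283261e+01,  1.88401705e+01,  4.18618217e+00,
       -4.59046409e-03,  1.01715943e-05]), 'position': array([ 169.57211785, -601.33458296,  403.6170763 ]), 'ee_rot': array([-1.36857410e-01,  9.90590150e-01,  1.08062290e-03, -1.91635493e-04]), 'contact_force': array([0.38494184, 0.84339972, 1.20885928]), 'wrist_torque': array([ 0.03649364, -0.02030523,  0.01712452]), 'gripper_width': 85.52900617293251}
scene {'vfov': 51.549448243750234, 'cx': 324.2269369684018, 'cy': 235.531425623322, 'xyz': array([ 921.89492107,  768.68726089, 1008.03150448]), 'rotation': array([0.09703522, 0.35922738, 0.8891322 , 0.26642781]), 'shot': 1}
top {'vfov': 45.1215122094914, 'cx': 324.1648642601404, 'cy': 236.7224622935046, 'xyz': array([ 362.42323529,   -8.70331774, 1563.48858158]), 'rotation': array([ 0.0240589 , -0.01990427, -0.70166832,  0.71181919]), 'shot': 2}
```

View pics/scene0.png

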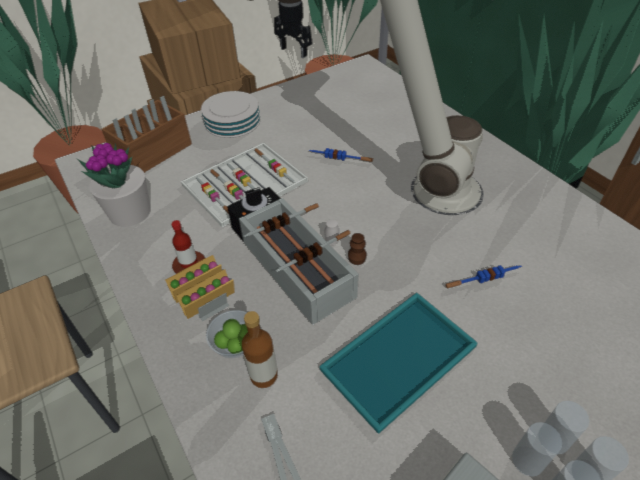

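View pics/top0.png

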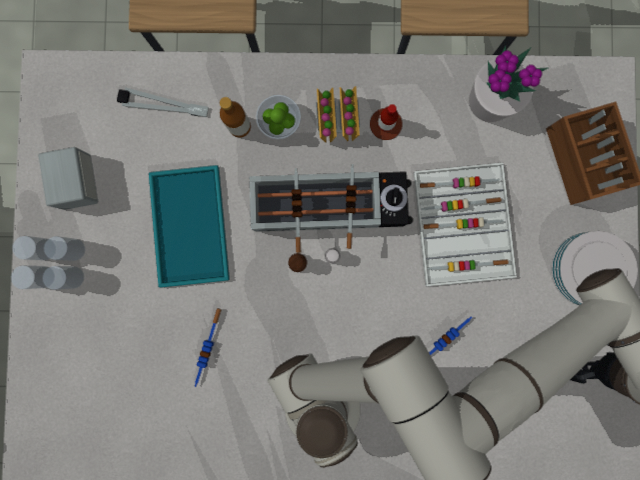

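```bash
cat > h.py <<'E'
from bench import arm
import numpy as np, cv2
from scipy.spatial.transform import Rotation as R
def K(p):
    f=240/np.tan(np.radians(p['vfov']/2)); return f,p['cx'],p['cy']
def px2w(p,u,v,z):
    f,cx,cy=K(p); d=R.from_quat(p['rotation']).apply([(u-cx)/f,-(v-cy)/f,-1.0])
    o=np.array(p['xyz']); return o+d*(z-o[2])/d[2]
def w2px(p,X):
    f,cx,cy=K(p); c=R.from_quat(p['rotation']).inv().apply(np.array(X)-p['xyz'])
    return np.array([cx+f*c[...,0]/-c[...,2], cy-f*c[...,1]/-c[...,2]]).T
def rectify(p,z,x0,x1,y0,y1,mmpp):
    # ortho map at height z: rows = x decreasing downward, cols = y decreasing rightward
    W=int((y1-y0)/mmpp);H=int((x1-x0)/mmpp)
    xs=x1-np.arange(H)*mmpp; ys=y1-np.arange(W)*mmpp
    Y,X=np.meshgrid(ys,xs); q=w2px(p,np.stack([X,Y,np.full_like(X,z)],-1).reshape(-1,3)).reshape(H,W,2).astype(np.float32)
    return cv2.remap(p['pixels'],q[...,0],q[...,1],cv2.INTER_CUBIC)[:,:,::-1].copy()
def save(n,im): cv2.imwrite('pics/'+n+'.png',im)
E
python3 - <<'E'
from h import *
for n in ["scene","top"]:
    p=arm.get_image(n)
    for nm in "grill heat_knob heat_knob_grip tray platter done1 raw1 raw1_handle pepper_mill salt beer hotsauce tacos limes".split():
        for d in arm.look_for(nm,p)[:8]: print(n,nm,np.round(d['centre']),round(d['conf'],2))
    if n=="top":
        im=rectify(p,110,400,760,-350,350,1.0)
        for i in range(0,700,50): cv2.putText(im,str(350-i),(i,10),0,.35,(0,0,255)); cv2.line(im,(i,0),(i,360),(0,0,255) if i==350 else (200,200,0),1)
        for i in range(0,360,50): cv2.putText(im,str(760-i),(0,i+10),0,.35,(0,0,255)); cv2.line(im,(0,i),(700,i),(200,200,0),1)
        save('rect0',im)
E
```

```text
scene grill [551.  32.  76.] 0.76
scene grill [ 606. -359.   24.] 0.58
scene heat_knob [ 552. -165.  129.] 0.53
scene heat_knob_grip [ 555. -164.  130.] 0.74
scene heat_knob_grip [546. -56. 114.] 0.31
scene tray [ 472. -389.    2.] 0.92
scene tray [ 506. -382.   28.] 0.62
scene tray [ 556. -164.  133.] 0.4
scene platter [495. 372.   5.] 0.86
scene done1 [158. 315.  20.] 0.79
scene done1 [545. -56. 115.] 0.77
scene done1 [532.  71. 115.] 0.75
scene done1 [ 185. -310.   20.] 0.7
scene raw1 [ 390. -360.   22.] 0.72
scene raw1 [ 505. -381.   31.] 0.68
scene raw1 [ 558. -350.   29.] 0.59
scene raw1 [ 608. -363.   22.] 0.49
scene raw1_handle [ 560. -165.  131.] 0.71
scene raw1_handle [ 389. -358.   24.] 0.49
scene pepper_mill [397.  89.  52.] 0.83
scene pepper_mill [789.  -6.  67.] 0.41
scene pepper_mill [ 503. -382.   25.] 0.25
scene salt [415. -11.  51.] 0.72
scene beer [764. 256. 131.] 0.58
scene hotsauce [ 771. -149.   78.] 0.82
scene hotsauce [ 506. -382.   28.] 0.16
scene tacos [788.  -6.  66.] 0.86
scene limes [ 506. -382.   28.] 0.49
top grill [553.  -9.  68.] 0.67
top heat_knob [ 555. -168.  112.] 0.71
top heat_knob_grip [ 559. -174.  114.] 0.82
top tray [ 485. -383.    6.] 0.72
top platter [485. 366.   9.] 0.63
top done1 [536. -61. 121.] 0.89
top done1 [ 190. -329.   26.] 0.84
top done1 [525.  68. 119.] 0.7
top done1 [155. 306.  26.] 0.57
top done1 [387.  72.  65.] 0.39
top done1 [ 500. -372.   28.] 0.26
top raw1 [ 552. -359.   27.] 0.77
top raw1 [ 388. -372.   24.] 0.74
top raw1 [ 494. -376.   25.] 0.56
top raw1 [ 608. -367.   26.] 0.56
top raw1_handle [ 392. -371.   28.] 0.96
top pepper_mill [388.  71.  65.] 0.54
top salt [410. -20.  62.] 0.58
top salt [ 609. -367.   22.] 0.42
top beer [747. 231. 146.] 0.75
top hotsauce [ 764. -163.  101.] 0.96
top tacos [776. -32.  75.] 0.58
top limes [776. 125.  47.] 0.59
```

View pics/rect0.png

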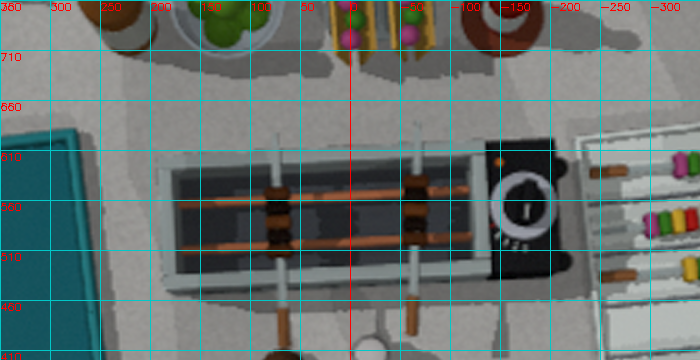

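```bash
python3 - <<'E'
from h import *
a=cv2.imread('pics/top0.png'); b=cv2.imread('pics/scene0.png')
save('t_grill',cv2.resize(a[160:270,240:415],None,fx=4.5,fy=4.5,interpolation=cv2.INTER_CUBIC))
save('t_tray',cv2.resize(a[155:295,405:525],None,fx=4.2,fy=4.2,interpolation=cv2.INTER_CUBIC))
save('s_grill',cv2.resize(b[175:325,220:370],None,fx=4,fy=4,interpolation=cv2.INTER_CUBIC))
save('s_tray',cv2.resize(b[135:225,175:315],None,fx=5.5,fy=5.5,interpolation=cv2.INTER_CUBIC))
E
```

```text
(no output)
```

View pics/t_grill.png

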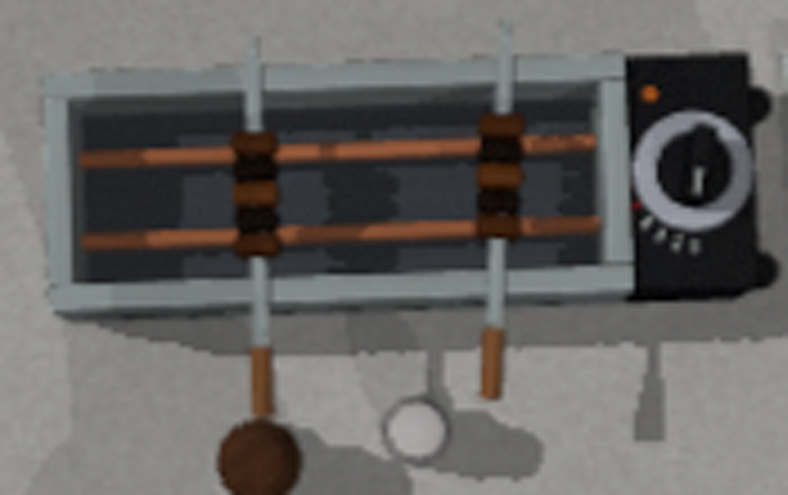

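View pics/t_tray.png

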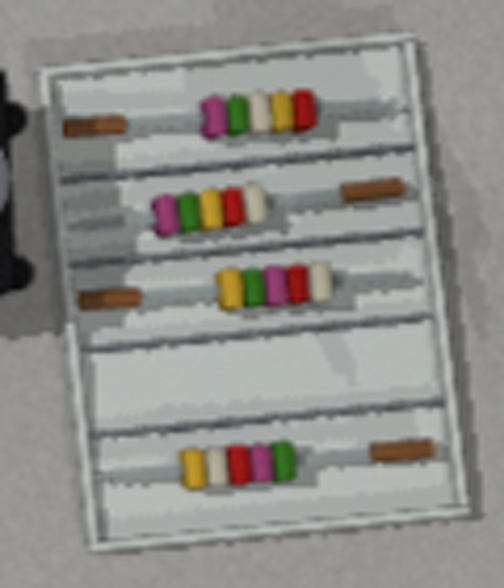

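View pics/s_grill.png

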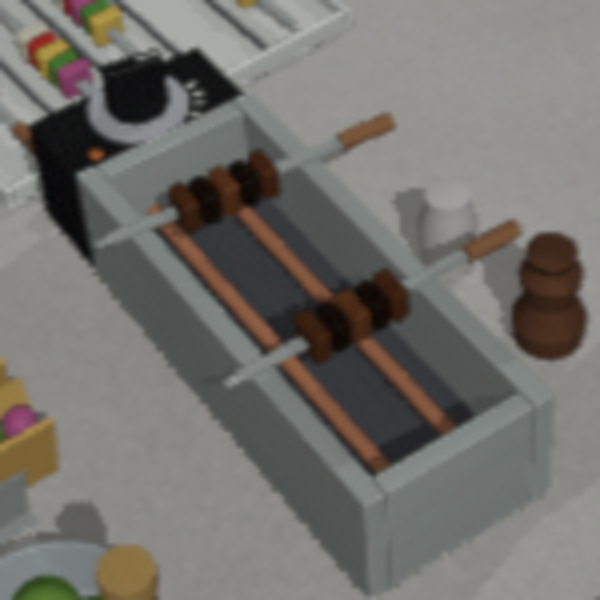

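View pics/s_tray.png

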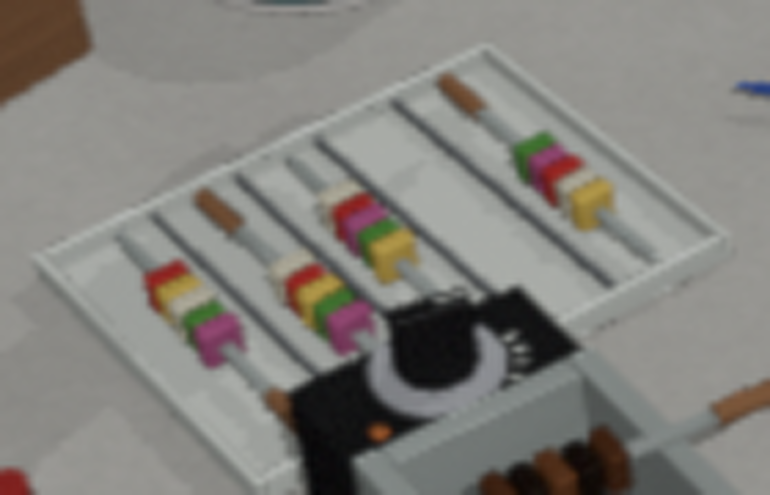

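```bash
python3 - <<'E'
from h import *
import pickle
T=arm.get_image('top'); S=arm.get_image('scene')
def t(u,v,z,s,o): return np.round(px2w(T,o[0]+u/s,o[1]+v/s,z)[:2],1)
def sc(u,v,z,s,o): return np.round(px2w(S,o[0]+u/s,o[1]+v/s,z)[:2],1)
print('grill top outer TL BL TR BR'); 
for u,v in [(46,75),(52,309),(628,56),(632,290)]: print(t(u,v,110,4.5,(240,160)))
print('inner TL BL TR BR');
for u,v in [(72,98),(76,284),(600,78),(604,267)]: print(t(u,v,110,4.5,(240,160)))
print('grill scene corners: far-left(-y,+x), (-y,-x), (+y,-x),(+y,+x)')
for u,v in [(82,175),(240,98),(550,400),(370,505)]: print(sc(u,v,110,4,(220,175)))
print('tray top TL TR BL BR')
for u,v in [(41,70),(414,38),(92,550),(468,514)]: print(t(u,v,18,4.2,(405,155)))
print('tray scene: left(+x-y?), top, right')
for u,v in [(35,257),(488,45),(728,235),(255,488)]: print(sc(u,v,18,5.5,(175,135)))
print('food centres top, z=32')
for n,(u,v) in dict(A=(258,112),B=(209,210),C=(275,285),D=(239,465)).items(): print(n,t(u,v,32,4.2,(405,155)))
print('done food, z=124.5',t(256,193,124.5,4.5,(240,160)),t(501,175,124.5,4.5,(240,160)))
E
```

```text
grill top outer TL BL TR BR
[603.  190.5]
[470.6 184.1]
[ 618.2 -137.7]
[ 485.9 -141. ]
inner TL BL TR BR
[590.1 175.5]
[484.9 170.9]
[ 605.5 -122. ]
[ 498.6 -125.2]
grill scene corners: far-left(-y,+x), (-y,-x), (+y,-x),(+y,+x)
[ 617.3 -132.3]
[ 495.7 -139.5]
[474.6 188.9]
[601.1 194.3]
tray top TL TR BL BR
[ 637.8 -240.7]
[ 661.8 -479.9]
[ 331.1 -274.5]
[ 357.3 -512.7]
tray scene: left(+x-y?), top, right
[ 665.5 -476. ]
[ 358.9 -509.2]
[ 332.2 -272.5]
[ 640.3 -236.9]
food centres top, z=32
A [ 610.3 -376.5]
B [ 547.3 -345.4]
C [ 500.1 -387.1]
D [ 386.1 -364.4]
done food, z=124.5 [535.9  70. ] [547.9 -66.3]
```

```bash
python3 - <<'E'
from h import *
T=arm.get_image('top'); S=arm.get_image('scene')
def t(u,v,z,s,o): return px2w(T,o[0]+u/s,o[1]+v/s,z)[:2]
def sc(u,v,z,s,o): return px2w(S,o[0]+u/s,o[1]+v/s,z)[:2]
def rep(n,a,b,ft): # tip,handle end
    d=a-b; L=np.hypot(*d); print(n,'tip',a.round(),'hnd',b.round(),'len',L.round(1),'yaw deg',np.degrees(np.arctan2(d[1],d[0])).round(1),'origin',(a-d/L*90*L/215).round(1))
g=(4.5,(240,160))
rep('done1 top',t(253,38,111.5,*g),t(262,415,111.5,*g),0)
rep('done2 top',t(506,20,111.5,*g),t(491,397,111.5,*g),0)
g=(4,(220,175))
rep('done1 sc',sc(228,383,111.5,*g),sc(518,230,111.5,*g),0)
rep('done2 sc',sc(100,244,111.5,*g),sc(392,122,111.5,*g),0)
g=(4.2,(405,155))
z=19
rep('A top',t(403,105,z,*g),t(62,127,z,*g),0)
rep('B top',t(68,222,z,*g),t(404,187,z,*g),0)
rep('C top',t(415,281,z,*g),t(78,300,z,*g),0)
rep('D top',t(98,476,z,*g),t(434,449,z,*g),0)
g=(5.5,(175,135))
rep('A sc',sc(122,232,z,*g),sc(285,415,z,*g),0)
rep('C sc',sc(290,158,z,*g),sc(500,330,z,*g),0)
rep('D sc',sc(655,255,z,*g),sc(444,78,z,*g),0)
E
```

```text
done1 top tip [625.  74.] hnd [413.  65.] len 212.7 yaw deg 2.4 origin [536.4  70.3]
done2 top tip [638. -69.] hnd [425. -63.] len 212.9 yaw deg -1.6 origin [548.4 -66.1]
done1 sc tip [624.  75.] hnd [412.  67.] len 212.1 yaw deg 2.0 origin [535.6  71.6]
done2 sc tip [636. -69.] hnd [425. -61.] len 211.6 yaw deg -2.1 origin [547.5 -65.4]
A top tip [ 618. -472.] hnd [ 601. -254.] len 218.9 yaw deg -85.5 origin [ 611. -381.]
B top tip [ 540. -258.] hnd [ 565. -473.] len 216.0 yaw deg 96.8 origin [ 550.5 -348.1]
C top tip [ 505. -480.] hnd [ 490. -265.] len 215.2 yaw deg -86.0 origin [ 498.8 -389.6]
D top tip [ 378. -278.] hnd [ 398. -491.] len 214.0 yaw deg 95.4 origin [ 386.5 -367.2]
A sc tip [ 616. -468.] hnd [ 604. -277.] len 190.7 yaw deg -86.4 origin [ 611.2 -387.9]
C sc tip [ 508. -475.] hnd [ 478. -273.] len 204.6 yaw deg -81.5 origin [ 495.2 -390.4]
D sc tip [ 376. -280.] hnd [ 397. -493.] len 214.7 yaw deg 95.8 origin [ 384.8 -369.1]
```

>>> play_rows(
  moves=[
    [[0.63,0.89,0],-0.58,-1],
    [[0.63,0.89,0],-0.58,-1],
    [[0.63,0.89,0],-0.58,-1],
    [[0.63,0.89,0],-0.58,-1],
    [[0.63,0.89,0],-0.58,-1],
    [[0.63,0.89,0],-0.58,-1],
    [[0.63,0.89,0],-0.58,-1],
  ],
)

```text
clock: 2.68
position: [359.2, -333.9, 405.0]
ee_rot: [0.013, 1.0, -0.0, 0.0]
contact_force: [0.3, -0.3, -0.0]
gripper_width: 85.3
```

>>> play_rows(
  moves=[
    [[0.63,0.893,0],0,-1],
    [[0.63,0.893,0],0,-1],
    [[0.63,0.893,0],0,-1],
    [[0.63,0.893,0],0,-1],
    [[0.63,0.893,0],0,-1],
    [[0.63,0.893,-0.2],0,-0.3],
    [[0.63,0.893,-0.2],0,-0.3],
    [[0.63,0.893,-0.2],0,-0.3],
  ],
)

```text
clock: 3.68
position: [548.6, -67.4, 346.1]
ee_rot: [0.014, 1.0, -0.001, 0.001]
contact_force: [-0.3, -0.4, 0.6]
gripper_width: 55.4
```

```bash
cat >> h.py <<'E'
def crop(n,cam,c,r=60,s=6):
    p=arm.get_image(cam); u,v=w2px(p,np.array(c,float)).T
    u=int(u);v=int(v); a=p['pixels'][max(0,v-r):v+r,max(0,u-r):u+r,::-1]
    print(n,'off',max(0,u-r),max(0,v-r),'scale',s)
    return cv2.resize(a,None,fx=s,fy=s,interpolation=cv2.INTER_CUBIC)
E
python3 - <<'E'
from h import *
s=arm.read_state(); print(s['position'],s['gripper_width'],s['ee_rot'],s['clock'])
a=crop('top','top',[548,-66,120],50,6); b=crop('sc','scene',[548,-66,120],50,6)
x=np.hstack([a,b])
save('g1',cv2.resize(x,(800,400)))
E
```

```text
[548.61642201 -67.3577274  346.12125252] 55.35062534154864 [ 1.38565719e-02  9.99903374e-01 -6.70772244e-04  8.87774168e-04] 3.675
top off 301 149 scale 6
sc off 225 170 scale 6
```

View pics/g1.png

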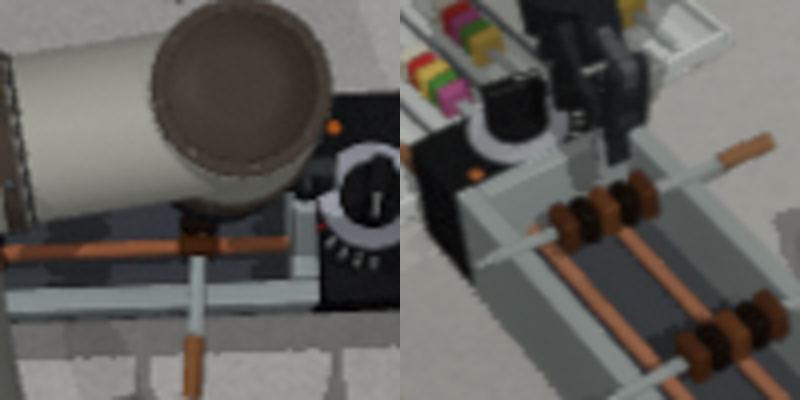

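>>> play_rows(
  moves=[
    [[0,0.003,-0.12],0,-0.3],
    [[0,0.003,-0.233],0,-0.3],
    [[0,0.003,-0.233],0,-0.3],
    [[0,0.003,-0.233],0,1],
    [[0,0.003,-0.233],0,1],
    [[0,0.003,-0.233],0,1],
    [[0,0.003,-0.233],0,1],
    [[0,0.003,-0.233],0,1],
  ],
)

```text
clock: 4.78
position: [549.3, -66.4, 279.9]
ee_rot: [0.014, 1.0, -0.0, 0.005]
contact_force: [-1.5, -0.9, 6.6]
gripper_width: 25.1
```

>>> play_rows(
  moves=[
    [[0,0,0.15],0,1],
    [[0,0,0.25],0,1],
    [[0,0,0.25],0,1],
    [[0,0,0.25],0,1],
  ],
)

```text
clock: 5.28
position: [548.7, -66.4, 354.0]
ee_rot: [0.014, 1.0, -0.0, 0.004]
contact_force: [-0.2, 0.4, -1.5]
gripper_width: 24.3
```

```bash
python3 - <<'E'
from h import *
a=crop('top','top',[490,369,20],70,5.5); save('pt',a)
b=crop('sc','scene',[490,369,20],85,4.6); save('ps',b)
c=crop('sc','scene',[548,-66,190],60,6); save('held',c)
E
```

```text
top off 117 153 scale 5.5
sc off 312 270 scale 4.6
sc off 213 140 scale 6
```

View pics/pt.png

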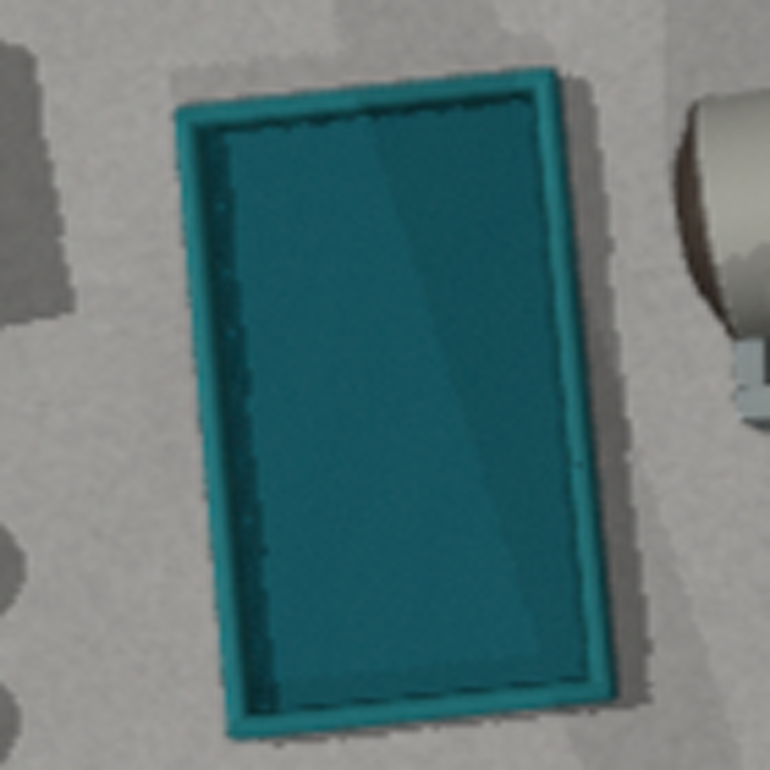

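View pics/ps.png

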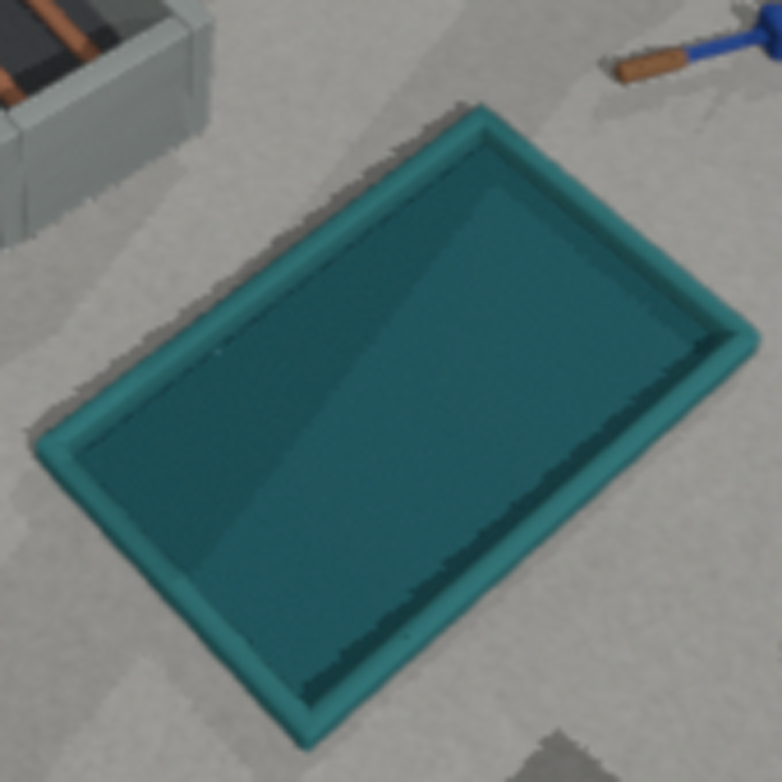

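View pics/held.png

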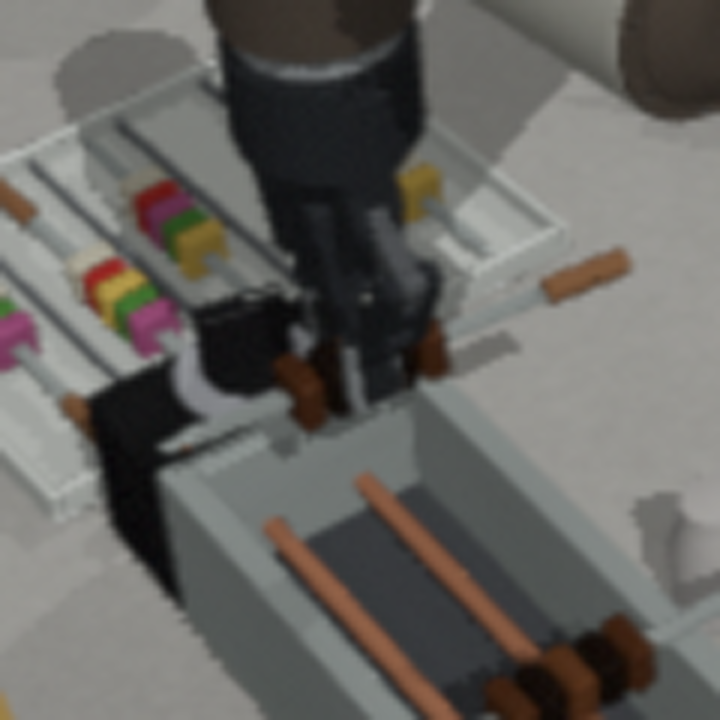

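```bash
python3 - <<'E'
from h import *
T=arm.get_image('top'); S=arm.get_image('scene')
for n,c in dict(TL=(178,105),TR=(556,68),BL=(231,741),BR=(614,697)).items(): print(n,px2w(T,117+c[0]/5.5,153+c[1]/5.5,20).round(1))
for c in [(35,447),(482,105),(760,340),(307,748)]: print(px2w(S,312+c[0]/4.6,270+c[1]/4.6,20).round(1))
E
```

```text
TL [626.6 475.6  20. ]
TR [647.5 290.3  20. ]
BL [316.  439.5  20. ]
BR [339.9 254.2  20. ]
[650.1 296.1  20. ]
[341.4 258.   20. ]
[321.8 444.   20. ]
[629.3 482.3  20. ]
```

>>> play_rows(
  moves=[
    [[-0.086,0.78,0],0.283,1],
    [[-0.086,0.78,0],0.283,1],
    [[-0.086,0.78,0],0.283,1],
    [[-0.086,0.78,0],0.283,1],
    [[-0.086,0.78,0],0.283,1],
  ],
)

```text
clock: 6.15
position: [523.1, 170.6, 353.1]
ee_rot: [-0.063, 0.998, -0.0, 0.003]
contact_force: [-0.0, -0.6, -0.6]
gripper_width: 25.1
```

>>> play_rows(
  moves=[
    [[-0.086,0.78,0],0,1],
    [[-0.086,0.78,0],0,1],
    [[-0.086,0.78,0],0,1],
    [[-0.086,0.78,0],0,1],
    [[-0.086,0.78,0],0,1],
  ],
)

```text
clock: 6.78
position: [496.9, 407.3, 351.7]
ee_rot: [-0.064, 0.998, -0.001, 0.003]
contact_force: [-0.6, -0.3, -1.2]
gripper_width: 24.3
```

>>> play_rows(
  moves=[
    [[0,-0.018,-0.2],0,1],
    [[0,-0.018,-0.4],0,1],
    [[0,-0.018,-0.48],0,1],
    [[0,-0.018,-0.51],0,1],
    [[0,-0.018,-0.53],0,1],
    [[0,-0.018,-0.54],0,1],
    [[0,-0.018,-0.54],0,1],
  ],
)

```text
clock: 7.65
position: [497.1, 401.9, 190.6]
ee_rot: [-0.064, 0.998, -0.0, 0.003]
contact_force: [-0.3, 0.2, -1.3]
gripper_width: 24.6
```

>>> play_rows(
  moves=[
    [[0,0,-0.006],0,1],
    [[0,0,-0.012],0,1],
    [[0,0,-0.012],0,1],
  ],
)

```text
clock: 8.02
position: [497.2, 402.2, 187.5]
ee_rot: [-0.064, 0.998, 0.0, 0.004]
contact_force: [-1.2, -0.7, 0.8]
gripper_width: 24.6
```

>>> play_rows(
  moves=[
    [[0,0,-0.002],0,0.05],
    [[0,0,-0.002],0,0.05],
    [[0,0,-0.002],0,0.05],
    [[0,0,0.1],0,0.05],
    [[0,0,0.3],0,0.05],
    [[0,0,0.54],0,-0.3],
    [[0,0,0.54],0,-0.3],
    [[0,0,0.54],0,-0.3],
  ],
)

```text
clock: 9.02
position: [497.0, 402.0, 350.0]
ee_rot: [-0.064, 0.998, 0.001, 0.004]
contact_force: [-0.9, 0.0, -1.3]
gripper_width: 55.4
```

```bash
python3 - <<'E'
from h import *
b=crop('sc','scene',[490,369,20],85,4.6); save('ps2',b)
E
```

```text
sc off 312 270 scale 4.6
```

View pics/ps2.png

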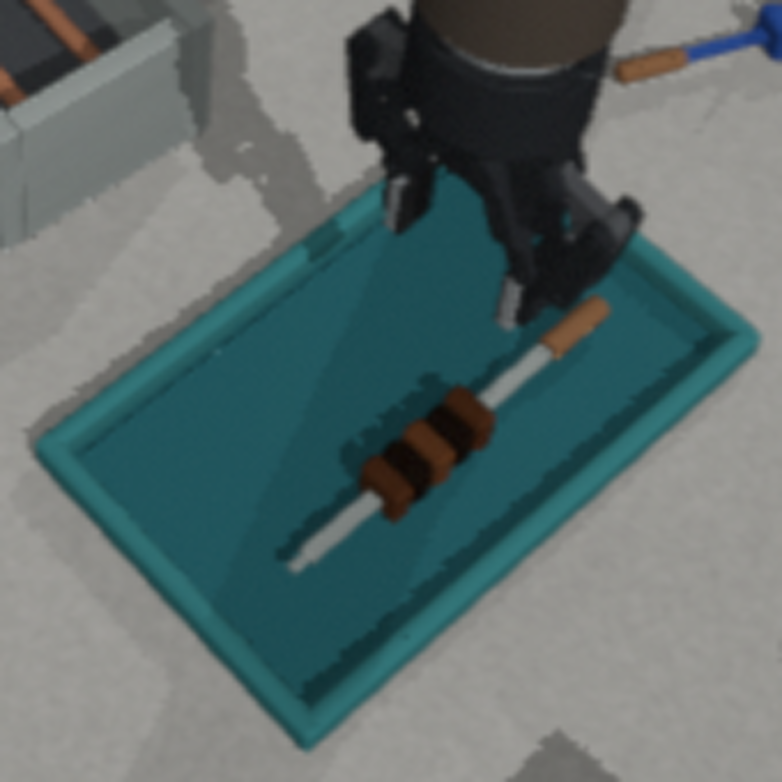

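>>> play_rows(
  moves=[
    [[0.065,-0.55,0],-0.173,-0.3],
    [[0.065,-0.55,0],-0.173,-0.3],
    [[0.065,-0.55,0],-0.173,-0.3],
    [[0.065,-0.55,0],-0.173,-0.3],
  ],
)

```text
clock: 9.57
position: [516.0, 234.0, 346.1]
ee_rot: [-0.017, 1.0, -0.002, 0.001]
contact_force: [0.4, 0.4, -0.7]
gripper_width: 55.5
```

```bash
python3 - <<'E'
from h import *
s=arm.read_state(); print(s['position'],s['ee_rot'])
b=crop('sc','scene',[540,40,110],70,5); save('a',b)
b=crop('sc','top',[540,40,110],70,5); save('b',b)
E
```

```text
[516.03406003 234.01853134 346.05837465] [-1.70188100e-02  9.99853088e-01 -1.92333696e-03  6.79943396e-04]
sc off 230 177 scale 5
sc off 239 132 scale 5
```

View pics/a.png

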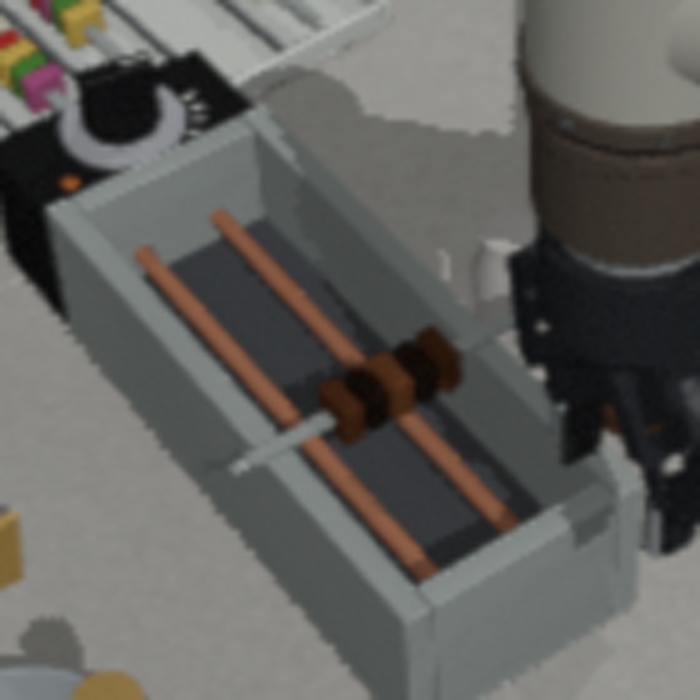

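View pics/b.png

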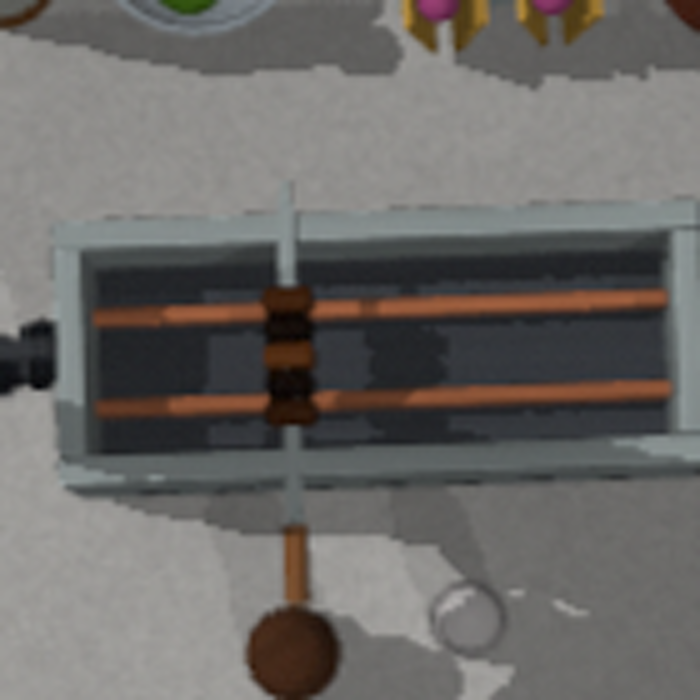

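>>> play_rows(
  moves=[
    [[0.067,-0.543,0],0,-0.3],
    [[0.067,-0.543,0],0,-0.3],
    [[0.067,-0.543,0],0,-0.3],
    [[0.067,-0.543,0],0,-0.3],
    [[0.067,-0.543,-0.12],0,-0.3],
    [[0.067,-0.543,-0.2],0,-0.3],
    [[0.067,-0.543,-0.23],0,-0.3],
    [[0.067,-0.543,-0.23],0,-0.3],
  ],
)

```text
clock: 10.68
position: [536.6, 74.7, 277.2]
ee_rot: [-0.019, 1.0, -0.002, 0.001]
contact_force: [0.4, 0.5, 1.2]
gripper_width: 55.7
```

>>> play_rows(
  moves=[
    [[0,-0.011,0],0,-0.3],
    [[0,-0.011,0],0,1],
    [[0,-0.011,0],0,1],
    [[0,-0.011,0],0,1],
    [[0,-0.011,0],0,1],
    [[0,-0.011,0],0,1],
    [[0,-0.011,0.1],0,1],
    [[0,-0.011,0.25],0,1],
    [[0,-0.011,0.25],0,1],
  ],
)

```text
clock: 11.8
position: [537.4, 71.6, 355.4]
ee_rot: [-0.019, 1.0, -0.0, 0.005]
contact_force: [-1.0, 0.6, -0.6]
gripper_width: 24.7
```

>>> play_rows(
  moves=[
    [[-0.109,0.889,0],0.157,1],
    [[-0.109,0.889,0],0.157,1],
    [[-0.109,0.889,0],0.157,1],
    [[-0.109,0.889,0],0.157,1],
    [[-0.109,0.889,0],0.157,1],
    [[-0.109,0.889,0],0.157,1],
    [[-0.109,0.889,-0.15],0.157,1],
    [[-0.109,0.889,-0.3],0.157,1],
    [[-0.109,0.889,-0.3],0.157,1],
  ],
)

```text
clock: 12.92
position: [503.9, 335.5, 261.4]
ee_rot: [-0.059, 0.998, -0.004, 0.001]
contact_force: [1.0, -0.5, -0.7]
gripper_width: 25.0
```

```bash
python3 - <<'E'
from h import *
s=arm.read_state(); print(s['position'],s['ee_rot'])
b=crop('sc','scene',[490,369,20],85,4.6); save('ps3',b)
E
```

```text
[503.88263688 335.52369831 261.40912407] [-5.91849077e-02  9.98240258e-01 -3.60749838e-03  7.21199358e-04]
sc off 312 270 scale 4.6
```

View pics/ps3.png

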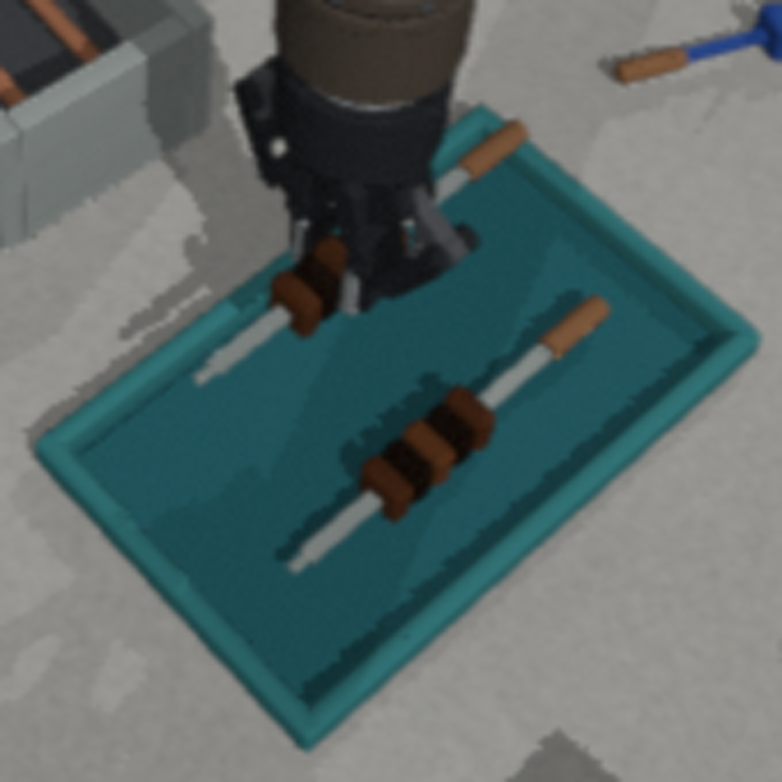

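>>> play_rows(
  moves=[
    [[0,0.009,-0.15],0,1],
    [[0,0.009,-0.22],0,1],
    [[0,0.009,-0.24],0,1],
    [[0,0.009,-0.25],0,1],
    [[0,0.009,-0.25],0,1],
  ],
)

```text
clock: 13.6
position: [505.4, 339.7, 190.9]
ee_rot: [-0.06, 0.998, -0.001, 0.004]
contact_force: [0.1, -0.2, -0.6]
gripper_width: 25.1
```

>>> play_rows(
  moves=[
    [[0,0,-0.006],0,1],
    [[0,0,-0.012],0,1],
    [[0,0,-0.012],0,1],
  ],
)

```text
clock: 13.98
position: [505.3, 339.7, 187.3]
ee_rot: [-0.06, 0.998, -0.001, 0.004]
contact_force: [0.3, 1.0, -0.2]
gripper_width: 24.7
```

>>> play_rows(
  moves=[
    [[0,0,-0.005],0,1],
    [[0,0,-0.01],0,1],
    [[0,0,-0.01],0,1],
  ],
)

```text
clock: 14.35
position: [505.4, 339.8, 185.7]
ee_rot: [-0.06, 0.998, -0.001, 0.005]
contact_force: [-0.9, -1.8, 6.3]
gripper_width: 24.5
```

Contact (6 N). Release and lift.

>>> play_rows(
  moves=[
    [[0,0,0],0,0.05],
    [[0,0,0],0,0.05],
    [[0,0,0],0,0.05],
    [[0,0,0.1],0,0.05],
    [[0,0,0.3],0,0.05],
    [[0,0,0.54],0,0],
    [[0,0,0.6],0,0],
    [[0,0,0.6],0,0],
  ],
)

```text
clock: 15.35
position: [505.6, 340.0, 368.6]
ee_rot: [-0.06, 0.998, 0.001, 0.007]
contact_force: [0.0, 0.6, -1.3]
gripper_width: 42.7
```

```bash
python3 - <<'E'
from h import *
s=arm.read_state(); print(s['position'],s['ee_rot'],s['joints'].round(2))
b=crop('sc','scene',[490,369,20],85,4.6); save('ps4',b)
a=crop('top','top',[498,-376,20],70,5.5); save('tr4',a)
E
```

```text
[505.62819971 339.99517803 368.61952528] [-0.06020641  0.99816118  0.00118637  0.00693043] [ 0.86  0.38 -0.09  0.01 -1.08 -2.31]
sc off 312 270 scale 4.6
top off 395 153 scale 5.5
```

View pics/ps4.png

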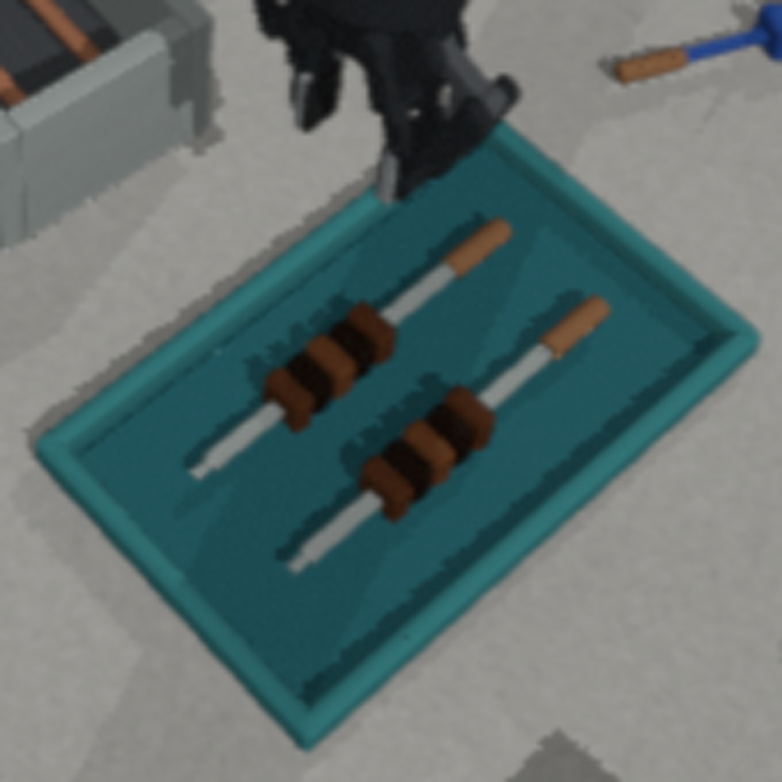

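View pics/tr4.png

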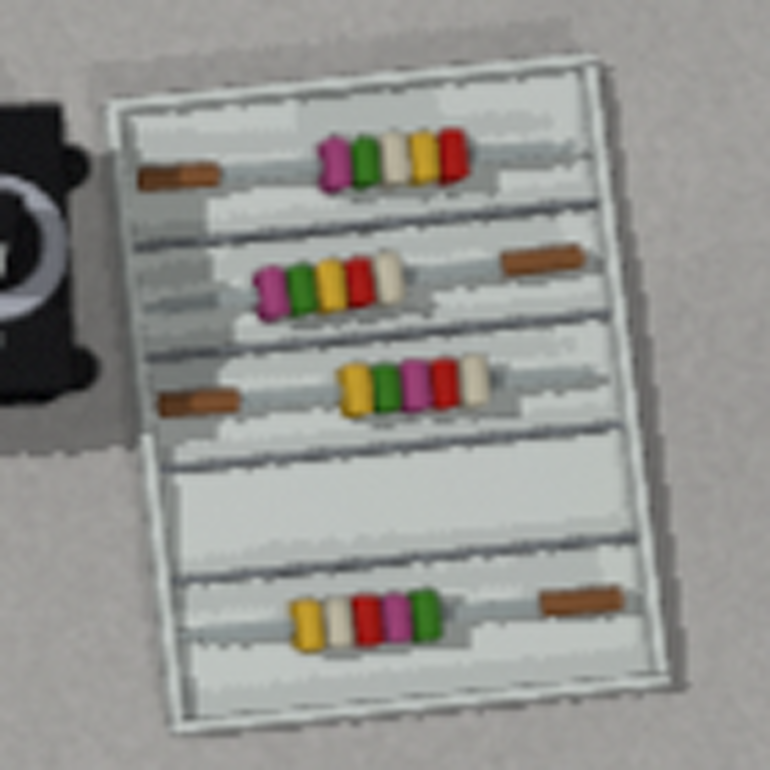

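>>> play_rows(
  moves=[
    [[-0.13,-0.79,0.0],0.98,0],
    [[-0.13,-0.79,0.0],0.98,0],
    [[-0.13,-0.79,0.0],0.98,0],
    [[-0.13,-0.79,0.0],0.98,0],
    [[-0.13,-0.79,0.0],0.98,0],
  ],
)

```text
clock: 16.08
position: [464.7, 99.5, 363.0]
ee_rot: [-0.309, 0.951, -0.0, 0.002]
contact_force: [0.0, 1.4, -0.3]
gripper_width: 42.5
```

>>> play_rows(
  moves=[
    [[-0.13,-0.79,0.0],0.98,0],
    [[-0.13,-0.79,0.0],0.98,0],
    [[-0.13,-0.79,0.0],0.98,0],
    [[-0.13,-0.79,0.0],0.98,0],
    [[-0.13,-0.79,0.0],0.98,0],
  ],
)

```text
clock: 16.7
position: [425.1, -139.5, 361.5]
ee_rot: [-0.539, 0.842, 0.001, 0.0]
contact_force: [-0.1, -0.1, 0.3]
gripper_width: 43.0
```

>>> play_rows(
  moves=[
    [[-0.13,-0.76,0.0],0.98,0],
    [[-0.13,-0.76,0.0],0.98,0],
    [[-0.13,-0.76,0.0],0.98,0],
    [[-0.13,-0.76,0.0],0.98,0],
    [[-0.13,-0.76,0.0],0.98,0],
  ],
)

```text
clock: 17.32
position: [386.3, -369.6, 359.7]
ee_rot: [0.734, -0.679, -0.002, 0.0]
contact_force: [-0.7, 0.1, -0.0]
gripper_width: 42.7
```

>>> play_rows(
  moves=[
    [[0,0.004,-0.2],0.03,0],
    [[0,0.004,-0.4],0.03,0],
    [[0,0.004,-0.5],0.03,0],
    [[0,0.004,-0.53],0.03,0],
    [[0,0.004,-0.53],0.03,0],
  ],
)

```text
clock: 17.95
position: [387.1, -367.9, 200.7]
ee_rot: [0.74, -0.673, -0.002, 0.0]
contact_force: [0.1, 0.4, 0.7]
gripper_width: 42.4
```

```bash
python3 - <<'E'
from h import *
s=arm.read_state(); print(s['position'],s['ee_rot'],s['joints'].round(2))
b=crop('sc','scene',[420,-376,20],60,6); save('d1',b)
E
```

```text
[ 387.13135384 -367.93122127  200.66146981] [ 7.39851378e-01 -6.72766121e-01 -2.35663955e-03  3.63259077e-04] [-0.46  0.47 -0.46 -0.   -0.65  0.55]
sc off 206 109 scale 6
```

View pics/d1.png

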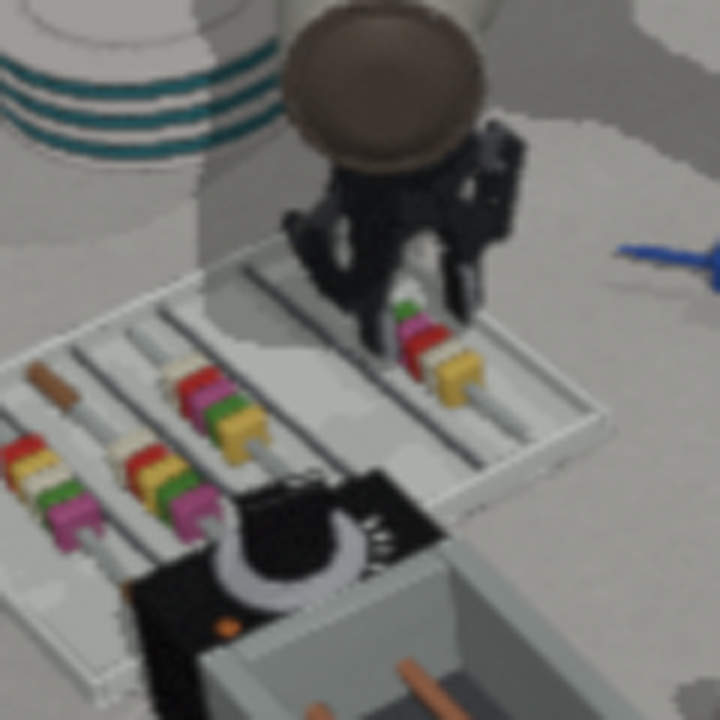

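>>> play_rows(
  moves=[
    [[-0.002,0,-0.025],0,0],
    [[-0.002,0,-0.047],0,0],
    [[-0.002,0,-0.047],0,0],
    [[-0.002,0,-0.047],0,1],
    [[-0.002,0,-0.047],0,1],
    [[-0.002,0,-0.047],0,1],
    [[-0.002,0,-0.047],0,1],
  ],
)

```text
clock: 18.88
position: [386.8, -368.3, 187.9]
ee_rot: [0.74, -0.673, -0.001, 0.0]
contact_force: [0.5, 0.5, 3.9]
gripper_width: 24.5
```

>>> play_rows(
  moves=[
    [[0,0,0.15],0,1],
    [[0,0,0.35],0,1],
    [[0,0,0.55],0,1],
    [[0.17,0.55,0.57],-1,1],
    [[0.17,0.55,0.57],-1,1],
    [[0.17,0.55,0.57],-1,1],
    [[0.17,0.55,0.57],-1,1],
  ],
)

```text
clock: 19.75
position: [438.1, -200.9, 358.7]
ee_rot: [-0.541, 0.841, 0.001, 0.0]
contact_force: [-0.3, -0.4, -0.3]
gripper_width: 24.4
```

```bash
python3 - <<'E'
from h import *
s=arm.read_state(); print(s['position'],s['ee_rot'],s['gripper_width'])
b=arm.get_image('scene'); save('d2',b['pixels'][:400,100:500,::-1].copy())
E
```

```text
[ 438.13907393 -200.86604925  358.6579647 ] [-5.41204954e-01  8.40889775e-01  1.22702587e-03  2.79873038e-04] 24.40545757671576
```

View pics/d2.png

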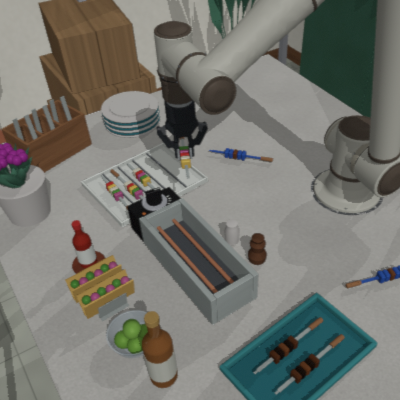

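>>> play_rows(
  moves=[
    [[0.172,0.553,0],-1,1],
    [[0.172,0.553,0],-1,1],
    [[0.172,0.553,0],-1,1],
    [[0.172,0.553,0],-1,1],
  ],
)

```text
clock: 20.3
position: [490.3, -33.1, 358.1]
ee_rot: [-0.306, 0.952, 0.001, 0.0]
contact_force: [-0.1, 0.4, -1.2]
gripper_width: 24.4
```

>>> play_rows(
  moves=[
    [[0.172,0.553,0],-1,1],
    [[0.172,0.553,0],-1,1],
    [[0.172,0.553,0],-1,1],
    [[0.172,0.553,0],-1,1],
    [[0.172,0.553,0],-1,1],
  ],
)

```text
clock: 20.92
position: [541.7, 132.4, 357.1]
ee_rot: [-0.049, 0.999, 0.001, -0.0]
contact_force: [-0.0, 0.1, -0.9]
gripper_width: 24.7
```

>>> play_rows(
  moves=[
    [[0,-0.003,-0.15],-0.1,1],
    [[0,-0.003,-0.19],-0.1,1],
    [[0,-0.003,-0.21],-0.1,1],
    [[0,-0.003,-0.22],-0.1,1],
    [[0,-0.003,-0.22],-0.1,1],
  ],
)

```text
clock: 21.55
position: [542.0, 131.5, 292.0]
ee_rot: [-0.023, 1.0, 0.001, 0.0]
contact_force: [0.1, 1.1, -0.2]
gripper_width: 24.1
```

```bash
python3 - <<'E'
from h import *
s=arm.read_state(); print(s['position'],s['ee_rot'],s['gripper_width'])
b=crop('sc','scene',[541,131,120],65,6); save('d3',b)
E
```

```text
[541.95778596 131.52453527 292.01995375] [-2.29982726e-02  9.99734696e-01  1.19789602e-03  4.26007973e-04] 24.088848879552046
sc off 254 203 scale 6
```

View pics/d3.png

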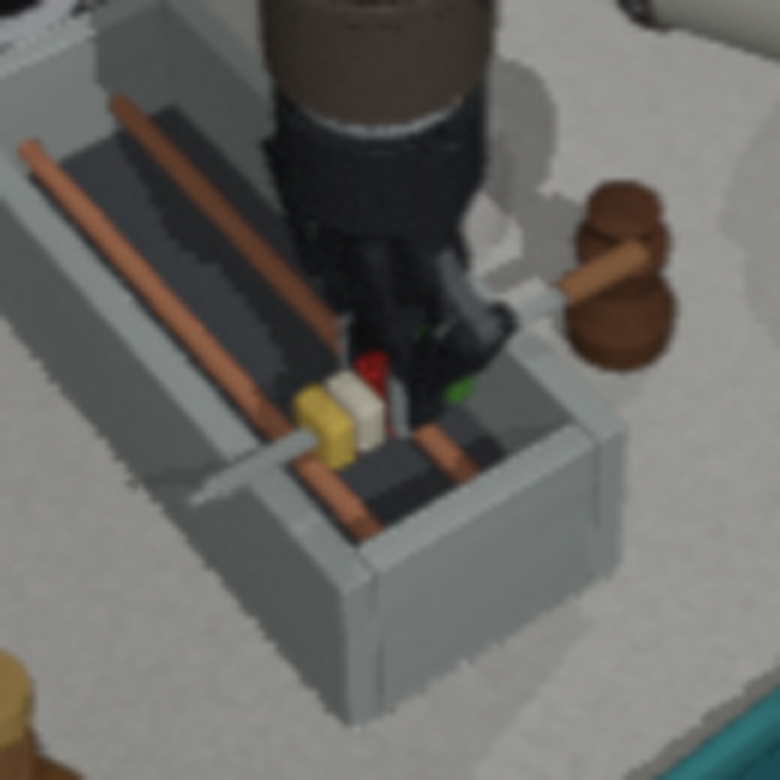

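```bash
python3 - <<'E'
from h import *
S=arm.get_image('scene')
a=px2w(S,254+193/6,203+500/6,123);b=px2w(S,254+648/6,203+248/6,123)
print(a,b,np.linalg.norm(a-b),a+(b-a)*90/215)
E
```

```text
[633.2119184  134.81729662 123.        ] [416.64574254 125.80388101 123.        ] 216.75366245827047 [542.5563099  131.04423892 123.        ]
```

>>> play_rows(
  moves=[
    [[0,0,-0.02],0,1],
    [[0,0,-0.033],0,1],
    [[0,0,-0.036],0,1],
    [[0,0,-0.036],0,1],
  ],
)

```text
clock: 22.15
position: [541.9, 131.7, 281.1]
ee_rot: [-0.023, 1.0, 0.001, 0.0]
contact_force: [0.7, -0.1, -1.3]
gripper_width: 24.8
```

>>> play_rows(
  moves=[
    [[0,0,-0.006],0,1],
    [[0,0,-0.008],0,1],
    [[0,0,-0.008],0,1],
  ],
)

```text
clock: 22.52
position: [542.0, 131.7, 280.3]
ee_rot: [-0.023, 1.0, 0.001, 0.001]
contact_force: [-4.0, 0.5, 7.5]
gripper_width: 24.7
```

Contact at the expected height. Release and lift, then go to C.

>>> play_rows(
  moves=[
    [[0,0,0],0,0.15],
    [[0,0,0],0,0.15],
    [[0,0,0],0,0.15],
    [[0,0,0.05],0,0.15],
    [[0,0,0.15],0,0.1],
    [[0,0,0.27],0,0],
    [[0,0,0.27],0,0],
    [[0,0,0.27],0,0],
  ],
)

```text
clock: 23.52
position: [541.7, 131.7, 361.6]
ee_rot: [-0.023, 1.0, 0.001, 0.001]
contact_force: [-0.5, 0.3, -0.6]
gripper_width: 42.7
```

```bash
python3 - <<'E'
from h import *
s=arm.read_state(); print(s['position'],s['ee_rot'],s['gripper_width'])
b=crop('sc','scene',[541,131,120],65,4);a=crop('tr','top',[498,-376,20],60,4.3)
save('d4',np.hstack([cv2.resize(b,(400,400)),cv2.resize(a,(400,400))]))
E
```

```text
[541.7076555  131.65629331 361.59759127] [-2.32595508e-02  9.99728033e-01  1.39815819e-03  9.47536223e-04] 42.72203623603541
sc off 254 203 scale 4
tr off 405 163 scale 4.3
```

View pics/d4.png

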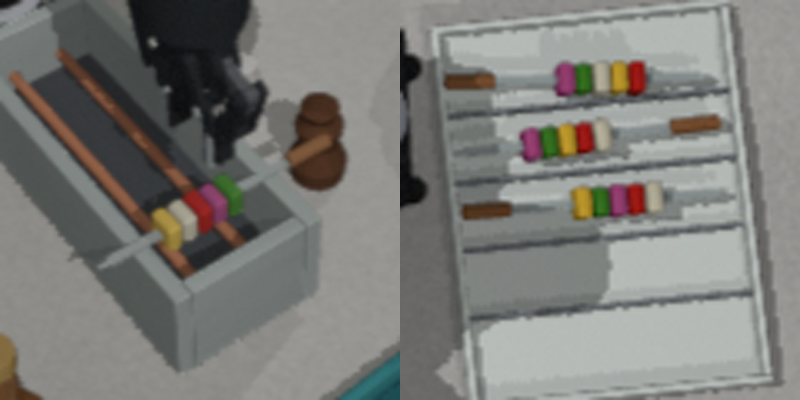

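>>> play_rows(
  moves=[
    [[-0.047,-0.58,0],-0.985,0],
    [[-0.047,-0.58,0],-0.985,0],
    [[-0.047,-0.58,0],-0.985,0],
    [[-0.047,-0.58,0],-0.985,0],
  ],
)

```text
clock: 24.12
position: [526.8, -45.1, 359.5]
ee_rot: [0.235, 0.972, 0.0, -0.001]
contact_force: [-0.9, 0.0, -0.5]
gripper_width: 42.7
```

>>> play_rows(
  moves=[
    [[-0.047,-0.58,0],-0.985,0],
    [[-0.047,-0.58,0],-0.985,0],
    [[-0.047,-0.58,0],-0.985,0],
    [[-0.047,-0.58,0],-0.985,0],
  ],
)

```text
clock: 24.62
position: [512.5, -221.3, 358.4]
ee_rot: [0.477, 0.879, 0.0, -0.002]
contact_force: [0.2, 0.9, -0.5]
gripper_width: 42.7
```

>>> play_rows(
  moves=[
    [[-0.047,-0.58,0],-0.985,0],
    [[-0.047,-0.58,0],-0.985,0],
    [[-0.047,-0.58,0],-0.985,0],
    [[-0.047,-0.58,0],-0.985,0],
    [[-0.047,-0.58,0],-0.985,0],
  ],
)

```text
clock: 25.25
position: [499.0, -394.2, 357.5]
ee_rot: [0.684, 0.729, 0.0, -0.003]
contact_force: [-0.9, 0.7, 0.5]
gripper_width: 43.0
```

>>> play_rows(
  moves=[
    [[0,0.017,-0.2],0,0.12],
    [[0,0.017,-0.38],0,0.12],
    [[0,0.017,-0.46],0,0.12],
    [[0,0.017,-0.48],0,0.12],
    [[0,0.017,-0.48],0,0.12],
  ],
)

```text
clock: 25.88
position: [499.9, -388.1, 214.4]
ee_rot: [0.683, 0.73, 0.0, -0.002]
contact_force: [0.5, 0.0, 1.3]
gripper_width: 37.8
```

```bash
python3 - <<'E'
from h import *
s=arm.read_state(); print(s['position'],s['ee_rot'],s['gripper_width'])
b=crop('sc','scene',[498,-376,30],50,7);a=crop('tr','top',[498,-376,20],60,4.3)
save('d5',np.hstack([cv2.resize(b,(400,400)),cv2.resize(a,(400,400))]))
E
```

```text
[ 499.90648047 -388.10667452  214.39115569] [ 6.83422504e-01  7.30020246e-01  4.45736296e-04 -1.98046912e-03] 37.82484357892136
sc off 193 126 scale 7
tr off 405 163 scale 4.3
```

View pics/d5.png

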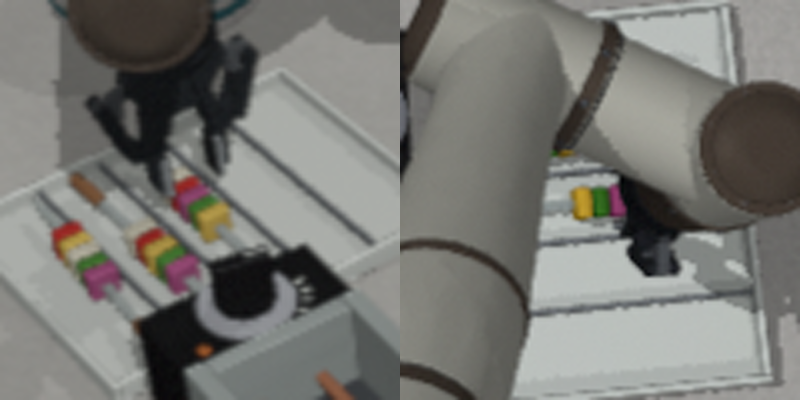

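>>> play_rows(
  moves=[
    [[-0.003,0,-0.04],0,0.12],
    [[-0.003,0,-0.08],0,0.12],
    [[-0.003,0,-0.089],0,0.12],
    [[-0.003,0,-0.089],0,1],
    [[-0.003,0,-0.089],0,1],
    [[-0.003,0,-0.089],0,1],
    [[-0.003,0,-0.089],0,1],
  ],
)

```text
clock: 26.85
position: [498.9, -388.7, 188.8]
ee_rot: [0.684, 0.73, 0.001, -0.001]
contact_force: [-0.4, -0.4, -1.1]
gripper_width: 24.6
```

>>> play_rows(
  moves=[
    [[0,0,0.15],0,1],
    [[0,0,0.35],0,1],
    [[0,0,0.55],0,1],
    [[0.05,0.5,0.57],0.988,1],
    [[0.05,0.5,0.57],0.988,1],
    [[0.05,0.5,0.57],0.988,1],
    [[0.05,0.5,0.57],0.988,1],
  ],
)

```text
clock: 27.72
position: [514.0, -237.1, 360.3]
ee_rot: [0.473, 0.881, 0.001, -0.001]
contact_force: [0.6, 0.1, -1.1]
gripper_width: 24.8
```

>>> play_rows(
  moves=[
    [[0.05,0.5,0],0.988,1],
    [[0.05,0.5,0],0.988,1],
    [[0.05,0.5,0],0.988,1],
    [[0.05,0.5,0],0.988,1],
  ],
)

```text
clock: 28.22
position: [529.3, -86.3, 360.3]
ee_rot: [0.232, 0.973, 0.001, -0.001]
contact_force: [0.0, -0.9, -0.7]
gripper_width: 24.5
```

>>> play_rows(
  moves=[
    [[0.05,0.5,0],0.988,1],
    [[0.05,0.5,0],0.988,1],
    [[0.05,0.5,0],0.988,1],
    [[0.05,0.5,0],0.988,1],
    [[0.05,0.5,0],0.988,1],
  ],
)

```text
clock: 28.85
position: [544.5, 62.3, 360.1]
ee_rot: [-0.022, 1.0, 0.0, -0.001]
contact_force: [-0.7, -0.3, -0.8]
gripper_width: 24.4
```

>>> play_rows(
  moves=[
    [[0,-0.003,-0.12],0,1],
    [[0,-0.003,-0.2],0,1],
    [[0,-0.003,-0.23],0,1],
    [[0,-0.003,-0.23],0,1],
  ],
)

```text
clock: 29.35
position: [544.7, 60.5, 291.0]
ee_rot: [-0.021, 1.0, -0.0, -0.002]
contact_force: [-0.2, -0.1, -0.4]
gripper_width: 24.4
```

```bash
python3 - <<'E'
from h import *
s=arm.read_state(); print(s['position'],s['ee_rot'],s['gripper_width'])
b=crop('sc','scene',[541,61,120],60,6)
save('d6',b)
E
```

```text
[544.67606636  60.45755834 291.01547348] [-2.14363422e-02  9.99768980e-01 -1.21959535e-04 -1.56674499e-03] 24.355858286999847
sc off 244 189 scale 6
```

View pics/d6.png

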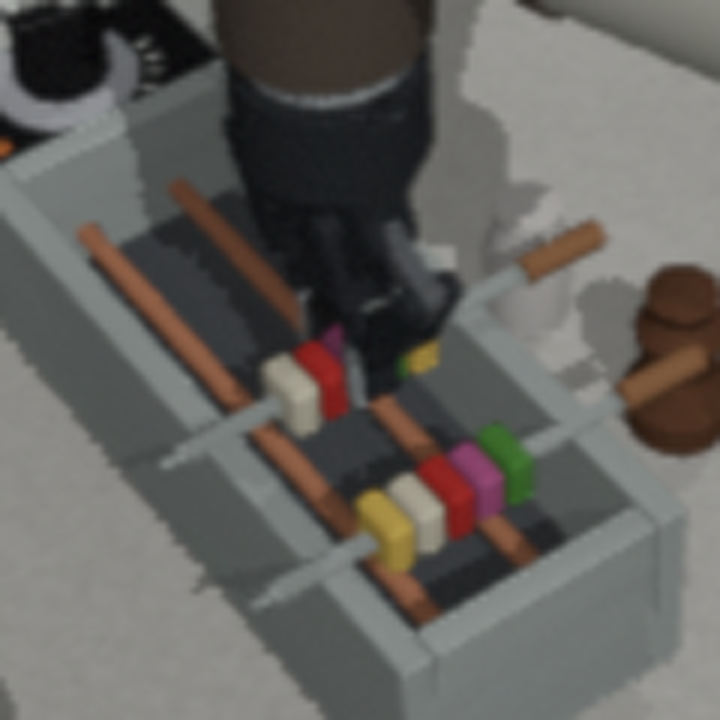

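```bash
python3 - <<'E'
from h import *
S=arm.get_image('scene')
a=px2w(S,244+163/6,189+465/6,121);b=px2w(S,244+605/6,189+230/6,121)
print(a,b,np.linalg.norm(a-b),a+(b-a)*90/215)
E
```

```text
[632.59385787  63.16779117 121.        ] [417.13461085  53.48399677 121.        ] 215.67675582090368 [542.40161493  59.11410979 121.        ]
```

>>> play_rows(
  moves=[
    [[0,0,-0.02],0,1],
    [[0,0,-0.032],0,1],
    [[0,0,-0.036],0,1],
    [[0,0,-0.038],0,1],
  ],
)

```text
clock: 29.95
position: [545.0, 61.1, 280.7]
ee_rot: [-0.022, 1.0, 0.0, -0.0]
contact_force: [0.1, 0.3, -0.6]
gripper_width: 24.9
```

>>> play_rows(
  moves=[
    [[0,0,-0.006],0,1],
    [[0,0,-0.006],0,1],
    [[0,0,-0.006],0,0.15],
    [[0,0,-0.006],0,0.15],
    [[0,0,-0.006],0,0.15],
    [[0,0,0.05],0,0.15],
    [[0,0,0.15],0,0.1],
    [[0,0,0.27],0,0],
    [[0,0,0.27],0,0],
  ],
)

```text
clock: 31.08
position: [545.7, 61.3, 364.8]
ee_rot: [-0.022, 1.0, 0.001, 0.003]
contact_force: [0.2, 0.2, -0.4]
gripper_width: 42.6
```

```bash
python3 - <<'E'
from h import *
s=arm.read_state(); print(s['position'],s['ee_rot'],s['gripper_width'])
b=crop('sc','scene',[541,61,120],60,4);a=crop('tr','top',[498,-376,20],60,4.3)
save('d7',np.hstack([cv2.resize(b,(400,400)),cv2.resize(a,(400,400))]))
E
```

```text
[545.72571977  61.3071068  364.7622432 ] [-0.02230878  0.99974598  0.00118068  0.00298293] 42.60172065473705
sc off 244 189 scale 4
tr off 405 163 scale 4.3
```

View pics/d7.png

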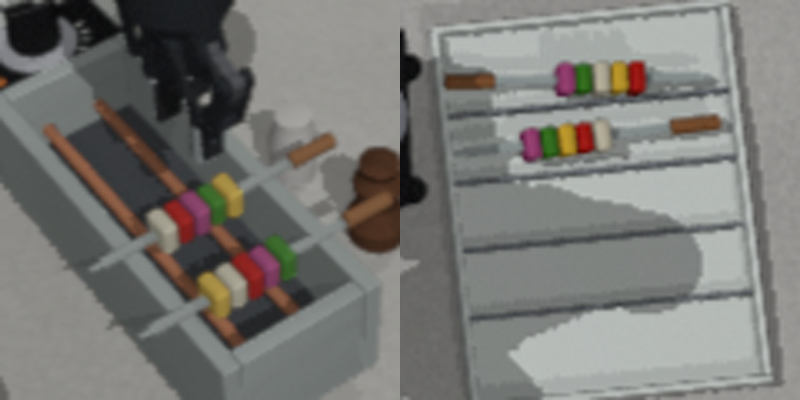

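>>> play_rows(
  moves=[
    [[0.005,-0.455,0],1,0.1],
    [[0.005,-0.455,0],1,0.1],
    [[0.005,-0.455,0],1,0.1],
    [[0.005,-0.455,0],1,0.1],
  ],
)

```text
clock: 31.68
position: [545.8, -77.0, 359.8]
ee_rot: [-0.278, 0.961, 0.001, -0.002]
contact_force: [-0.4, 0.5, 0.2]
gripper_width: 38.3
```

>>> play_rows(
  moves=[
    [[0.005,-0.455,0],1,0.1],
    [[0.005,-0.455,0],1,0.1],
    [[0.005,-0.455,0],1,0.1],
    [[0.005,-0.455,0],1,0.1],
  ],
)

```text
clock: 32.17
position: [547.2, -214.1, 358.5]
ee_rot: [-0.515, 0.857, 0.001, -0.003]
contact_force: [0.3, -0.1, -0.2]
gripper_width: 38.4
```

>>> play_rows(
  moves=[
    [[0.005,-0.455,0],1,0.1],
    [[0.005,-0.455,0],1,0.1],
    [[0.005,-0.455,0],1,0.1],
    [[0.005,-0.455,0],1,0.1],
    [[0.005,-0.455,0],1,0.1],
  ],
)

```text
clock: 32.8
position: [549.2, -349.0, 358.1]
ee_rot: [0.719, -0.695, -0.001, 0.003]
contact_force: [-0.3, -0.2, 0.2]
gripper_width: 38.6
```

>>> play_rows(
  moves=[
    [[0.004,0.003,-0.2],0.155,0.1],
    [[0.004,0.003,-0.38],0.155,0.1],
    [[0.004,0.003,-0.47],0.155,0.1],
    [[0.004,0.003,-0.49],0.155,0.1],
    [[0.004,0.003,-0.49],0.155,0.1],
  ],
)

```text
clock: 33.42
position: [551.1, -347.3, 212.0]
ee_rot: [0.747, -0.665, 0.0, 0.003]
contact_force: [-0.1, 0.7, 0.8]
gripper_width: 38.2
```

```bash
python3 - <<'E'
from h import *
s=arm.read_state(); print(s['position'],s['ee_rot'],s['gripper_width'])
b=crop('sc','scene',[548,-360,30],50,7);a=crop('tr','top',[548,-360,20],60,4.3)
save('d8',np.hstack([cv2.resize(b,(400,400)),cv2.resize(a,(400,400))]))
E
```

```text
[ 551.14319694 -347.29203637  212.00943792] [ 7.46761689e-01 -6.65084189e-01  1.99342923e-04  3.15631295e-03] 38.237037079023544
sc off 181 135 scale 7
tr off 399 145 scale 4.3
```

View pics/d8.png

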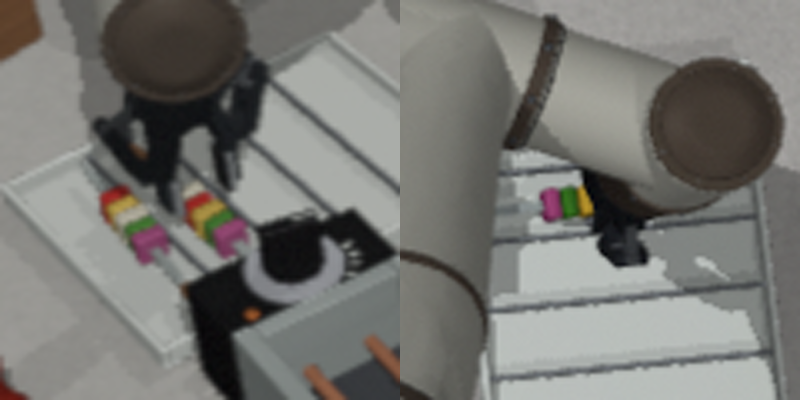

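>>> play_rows(
  moves=[
    [[-0.001,0,-0.04],0,0.1],
    [[-0.001,0,-0.07],0,0.1],
    [[-0.001,0,-0.08],0,0.1],
    [[-0.001,0,-0.08],0,1],
    [[-0.001,0,-0.08],0,1],
    [[-0.001,0,-0.08],0,1],
    [[-0.001,0,-0.08],0,1],
  ],
)

```text
clock: 34.4
position: [550.9, -347.8, 189.1]
ee_rot: [0.747, -0.665, 0.001, 0.003]
contact_force: [-0.1, 0.5, -0.4]
gripper_width: 24.1
```

>>> play_rows(
  moves=[
    [[0,0,0.15],0,1],
    [[0,0,0.35],0,1],
    [[0,0,0.55],0,1],
    [[-0.003,0.377,0.57],-1,1],
    [[-0.003,0.377,0.57],-1,1],
    [[-0.003,0.377,0.57],-1,1],
    [[-0.003,0.377,0.57],-1,1],
  ],
)

```text
clock: 35.28
position: [549.9, -234.1, 360.4]
ee_rot: [-0.55, 0.835, -0.001, -0.003]
contact_force: [0.3, -0.3, -1.5]
gripper_width: 24.6
```

>>> play_rows(
  moves=[
    [[-0.003,0.377,0],-1,1],
    [[-0.003,0.377,0],-1,1],
    [[-0.003,0.377,0],-1,1],
    [[-0.003,0.377,0],-1,1],
  ],
)

```text
clock: 35.78
position: [549.1, -121.0, 360.3]
ee_rot: [-0.317, 0.948, 0.0, -0.003]
contact_force: [-0.0, 1.3, -1.1]
gripper_width: 24.5
```

>>> play_rows(
  moves=[
    [[-0.003,0.377,0],-1,1],
    [[-0.003,0.377,0],-1,1],
    [[-0.003,0.377,0],-1,1],
    [[-0.003,0.377,0],-1,1],
    [[-0.003,0.377,0],-1,1],
  ],
)

```text
clock: 36.4
position: [548.3, -8.9, 360.2]
ee_rot: [-0.062, 0.998, 0.001, -0.003]
contact_force: [0.2, -0.5, -1.1]
gripper_width: 24.8
```

>>> play_rows(
  moves=[
    [[0,0,-0.12],-0.15,1],
    [[0,0,-0.2],-0.15,1],
    [[0,0,-0.23],-0.15,1],
    [[0,0,-0.23],-0.15,1],
  ],
)

```text
clock: 36.9
position: [548.5, -9.5, 291.0]
ee_rot: [-0.023, 1.0, 0.001, -0.003]
contact_force: [0.3, -0.3, -0.6]
gripper_width: 24.5
```

```bash
python3 - <<'E'
from h import *
s=arm.read_state(); print(s['position'],s['ee_rot'],s['gripper_width'])
b=crop('sc','scene',[541,0,120],60,6)
save('d9',b)
E
```

```text
[548.54571308  -9.5272075  291.00920055] [-2.33627883e-02  9.99721988e-01  6.58974503e-04 -3.11323931e-03] 24.53166146051746
sc off 231 174 scale 6
```

View pics/d9.png

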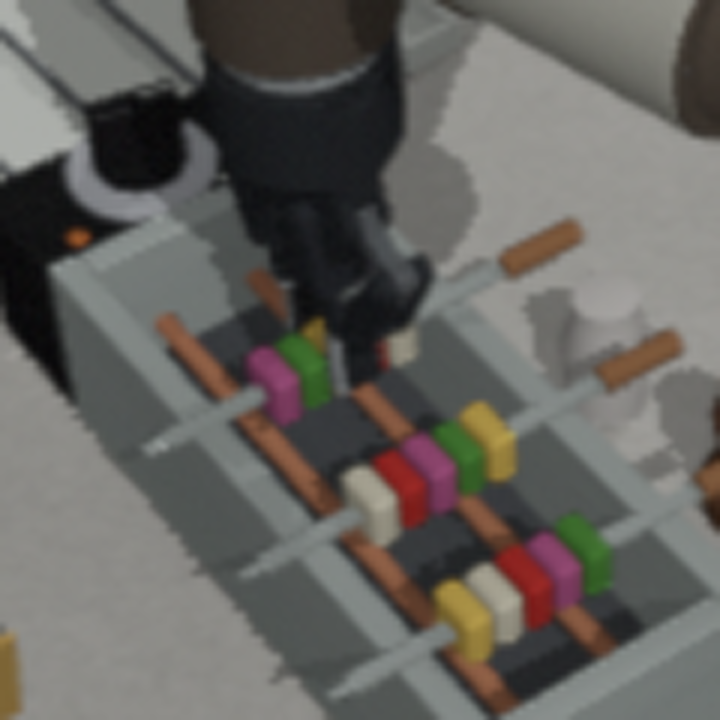

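>>> play_rows(
  moves=[
    [[0,0,-0.02],0,1],
    [[0,0,-0.034],0,1],
    [[0,0,-0.04],0,1],
    [[0,0,-0.04],0,1],
    [[0,0,-0.04],0,0.15],
    [[0,0,-0.04],0,0.15],
    [[0,0,-0.04],0,0.15],
    [[0,0,0.05],0,0.15],
    [[0,0,0.15],0,0.1],
    [[0,0,0.23],0,0],
    [[0,0,0.23],0,0],
  ],
)

```text
clock: 38.33
position: [549.2, -9.3, 362.7]
ee_rot: [-0.024, 1.0, 0.001, 0.0]
contact_force: [0.7, 0.2, -0.2]
gripper_width: 42.6
```

```bash
python3 - <<'E'
from h import *
s=arm.read_state(); print(s['position'],s['ee_rot'],s['gripper_width'])
b=crop('sc','scene',[541,20,120],60,4);a=crop('tr','top',[498,-376,20],60,4.3)
save('d10',np.hstack([cv2.resize(b,(400,400)),cv2.resize(a,(400,400))]))
E
```

```text
[549.19476657  -9.25942783 362.66695352] [-2.35157484e-02  9.99722730e-01  1.21332410e-03  1.70510181e-05] 42.57450033217985
sc off 235 179 scale 4
tr off 405 163 scale 4.3
```

View pics/d10.png

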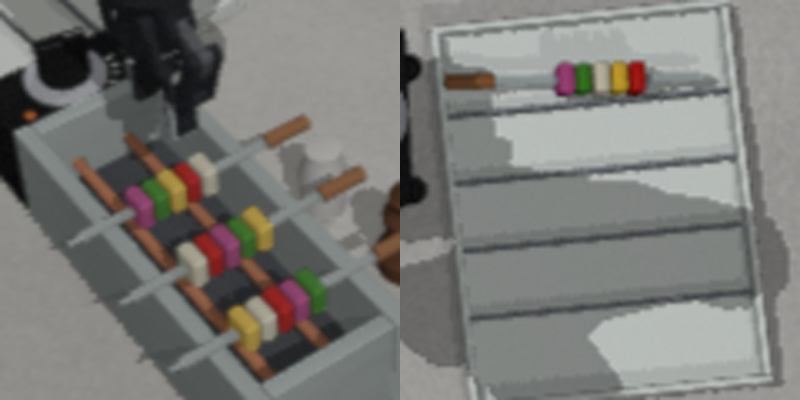

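```bash
python3 - <<'E'
from h import *
a=crop('tr','top',[600,-376,20],50,8); save('a1',a[100:600])
b=crop('sc','scene',[600,-376,20],50,8); save('a2',b[100:700])
E
```

```text
tr off 415 136 scale 8
sc off 164 141 scale 8
```

View pics/a1.png

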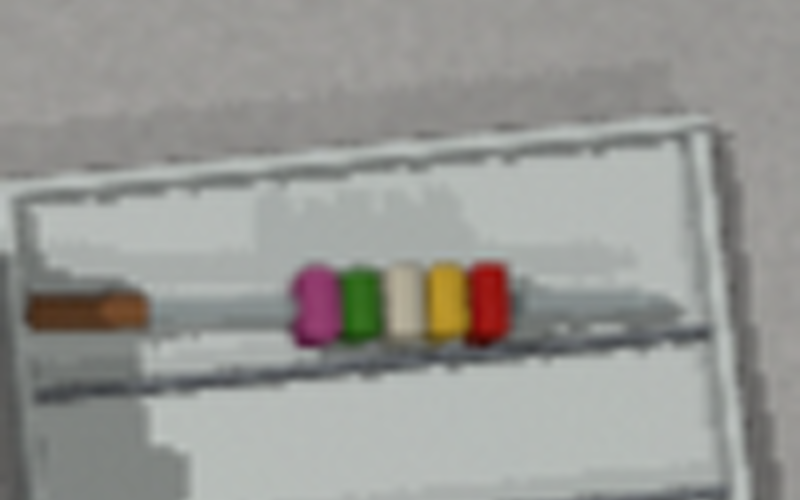

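View pics/a2.png

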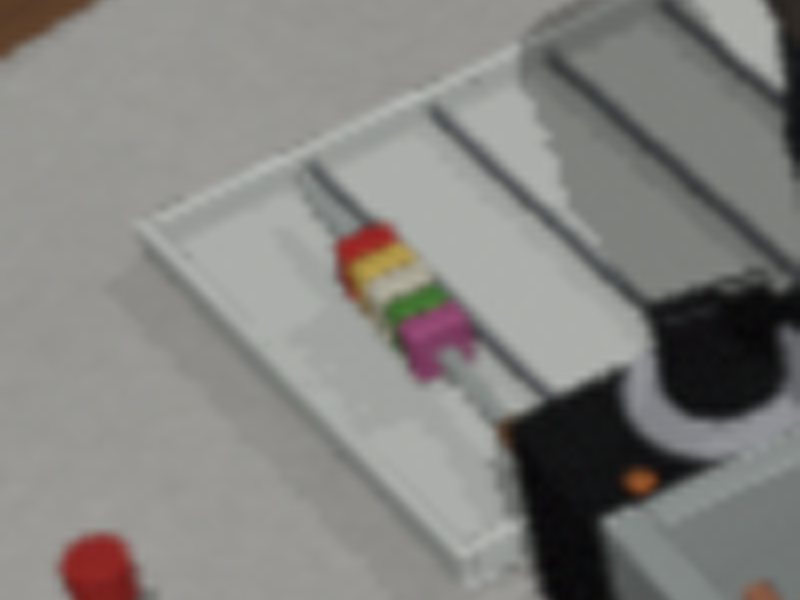

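```bash
python3 - <<'E'
from h import *
T=arm.get_image('top');S=arm.get_image('scene')
t=lambda u,v,z:px2w(T,415+u/8,136+v/8,z)
a=t(685,408,19);b=t(26,411,19);print(a,b,np.linalg.norm(a-b),a+(b-a)*90/215,np.degrees(np.arctan2(*(a-b)[1::-1])))
print('food top centre',t(405,402,32), 'rib',t(350,470,14),t(710,430,14))
print('sc food top',px2w(S,164+400/8,141+(100+280)/8,32))
E
```

```text
[ 599.19483054 -471.40255571   19.        ] [ 595.14181751 -250.13220727   19.        ] 221.30746488897128 [ 597.49822044 -378.77775869   19.        ] -88.95062950470343
food top centre [ 597.93850904 -374.32581832   32.        ] rib [ 577.36161944 -360.09665968   14.        ] [ 592.60548754 -481.27957035   14.        ]
sc food top [ 599.17894903 -372.87807007   32.        ]
```

>>> play_rows(
  moves=[
    [[0.054,-0.41,0],-1,0],
    [[0.054,-0.41,0],-1,0],
    [[0.054,-0.41,0],-1,0],
    [[0.054,-0.41,0],-1,0],
  ],
)

```text
clock: 39.12
position: [564.7, -133.1, 358.6]
ee_rot: [0.236, 0.972, 0.001, -0.004]
contact_force: [0.1, 0.1, 0.3]
gripper_width: 42.8
```

>>> play_rows(
  moves=[
    [[0.054,-0.41,0],-1,0],
    [[0.054,-0.41,0],-1,0],
    [[0.054,-0.41,0],-1,0],
    [[0.054,-0.41,0],-1,0],
  ],
)

```text
clock: 39.62
position: [581.0, -255.9, 357.9]
ee_rot: [0.478, 0.878, 0.002, -0.004]
contact_force: [0.3, -0.0, -1.2]
gripper_width: 43.0
```

>>> play_rows(
  moves=[
    [[0.054,-0.41,0],-1,0],
    [[0.054,-0.41,0],-1,0],
    [[0.054,-0.41,0],-1,0],
    [[0.054,-0.41,0],-1,0],
    [[0.054,-0.41,0],-1,0],
  ],
)

```text
clock: 40.25
position: [597.6, -377.5, 358.2]
ee_rot: [0.687, 0.727, 0.003, -0.003]
contact_force: [-0.1, 0.1, -0.4]
gripper_width: 42.8
```

>>> play_rows(
  moves=[
    [[0.001,0,-0.2],-0.073,0.1],
    [[0.001,0,-0.38],-0.073,0.1],
    [[0.001,0,-0.47],-0.073,0.1],
    [[0.001,0,-0.49],-0.073,0.1],
    [[0.001,0,-0.49],-0.073,0.1],
  ],
)

```text
clock: 40.88
position: [598.6, -376.9, 212.4]
ee_rot: [0.7, 0.714, 0.003, -0.003]
contact_force: [0.6, -0.2, 0.2]
gripper_width: 38.5
```

```bash
python3 - <<'E'
from h import *
s=arm.read_state(); print(s['position'],s['ee_rot'],s['gripper_width'])
b=crop('sc','scene',[598,-370,30],40,9);save('d11',b)
E
```

```text
[ 598.57486934 -376.9496756   212.35009496] [ 0.6996345   0.71448858  0.00334209 -0.00254431] 38.46612182361116
sc off 174 149 scale 9
```

View pics/d11.png

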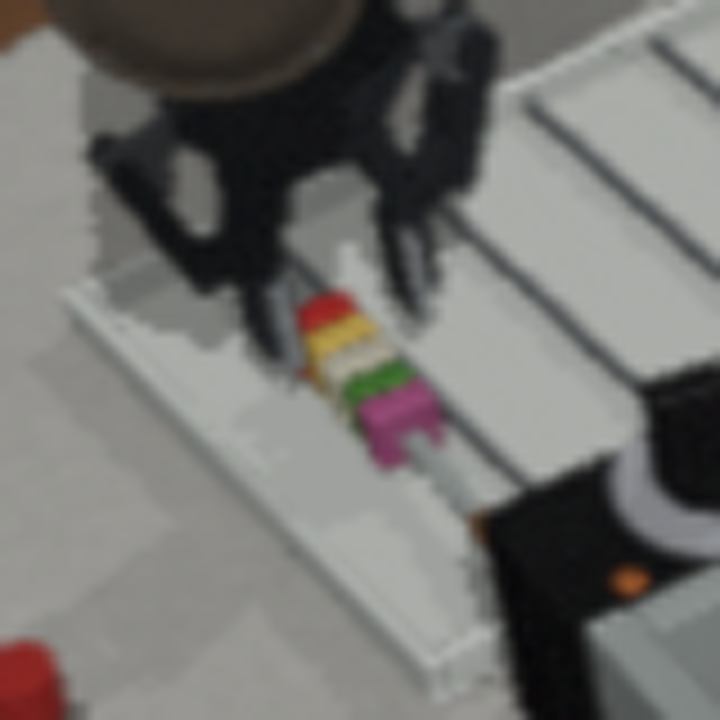

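>>> play_rows(
  moves=[
    [[0,0,-0.04],0,0.1],
    [[0,0,-0.07],0,0.1],
    [[0,0,-0.077],0,0.1],
    [[0,0,-0.077],0,1],
    [[0,0,-0.077],0,1],
    [[0,0,-0.077],0,1],
    [[0,0,-0.077],0,1],
  ],
)

```text
clock: 41.8
position: [598.6, -377.2, 190.0]
ee_rot: [0.7, 0.714, 0.004, -0.002]
contact_force: [0.3, -0.0, -0.8]
gripper_width: 24.3
```

>>> play_rows(
  moves=[
    [[0,0,0.15],0,1],
    [[0,0,0.35],0,1],
    [[0,0,0.55],0,1],
    [[-0.053,0.331,0.57],1,1],
    [[-0.053,0.331,0.57],1,1],
    [[-0.053,0.331,0.57],1,1],
    [[-0.053,0.331,0.57],1,1],
  ],
)

```text
clock: 42.68
position: [582.7, -277.4, 361.4]
ee_rot: [0.492, 0.871, 0.003, -0.003]
contact_force: [0.1, 0.5, -0.7]
gripper_width: 24.5
```

>>> play_rows(
  moves=[
    [[-0.053,0.331,0],1,1],
    [[-0.053,0.331,0],1,1],
    [[-0.053,0.331,0],1,1],
    [[-0.053,0.331,0],1,1],
  ],
)

```text
clock: 43.18
position: [566.9, -178.1, 361.4]
ee_rot: [0.251, 0.968, 0.002, -0.003]
contact_force: [-0.7, -1.0, -0.1]
gripper_width: 24.7
```

>>> play_rows(
  moves=[
    [[-0.053,0.331,0],1,1],
    [[-0.053,0.331,0],1,1],
    [[-0.053,0.331,0],1,1],
    [[-0.053,0.331,0],1,1],
    [[-0.053,0.331,0],1,1],
  ],
)

```text
clock: 43.8
position: [551.1, -79.6, 361.2]
ee_rot: [-0.005, 1.0, 0.001, -0.004]
contact_force: [-0.5, 0.4, -1.1]
gripper_width: 24.6
```

>>> play_rows(
  moves=[
    [[0,0.003,-0.12],0.067,1],
    [[0,0.003,-0.2],0.067,1],
    [[0,0.003,-0.23],0.067,1],
    [[0,0.003,-0.23],0.067,1],
  ],
)

```text
clock: 44.3
position: [551.4, -79.1, 292.0]
ee_rot: [-0.022, 1.0, 0.001, -0.004]
contact_force: [-0.3, -0.3, -0.6]
gripper_width: 24.3
```

```bash
python3 - <<'E'
from h import *
s=arm.read_state(); print(s['position'],s['ee_rot'],s['gripper_width'])
b=crop('sc','scene',[541,-40,120],60,6)
save('d12',b)
E
```

```text
[551.35995573 -79.14542157 291.96672835] [-0.0219622   0.99974921  0.00123124 -0.00420179] 24.324158894814563
sc off 223 165 scale 6
```

View pics/d12.png

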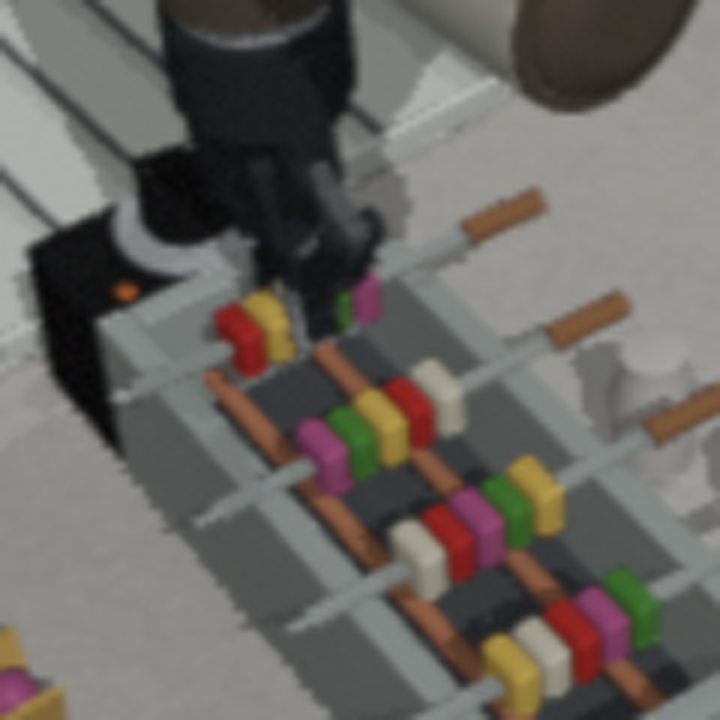

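```bash
python3 - <<'E'
from h import *
S=arm.get_image('scene')
a=px2w(S,223+113/6,165+400/6,121.5);b=px2w(S,223+548/6,165+196/6,121.5)
print(a,b,np.linalg.norm(a-b),a+(b-a)*90/215)
E
```

```text
[639.03854947 -77.24383858 121.5       ] [421.74228619 -82.81214877 121.5       ] 217.36759673734218 [548.07732298 -79.57475913 121.5       ]
```

>>> play_rows(
  moves=[
    [[0,0,-0.01],0,1],
    [[0,0,-0.01],0,1],
  ],
)

```text
clock: 44.65
position: [551.8, -78.9, 290.7]
ee_rot: [-0.022, 1.0, 0.001, -0.002]
contact_force: [-0.4, 0.4, -0.4]
gripper_width: 24.5
```

>>> play_rows(
  moves=[
    [[0.006,0,-0.015],0,1],
    [[0.006,0,-0.028],0,1],
    [[0.006,0,-0.034],0,1],
    [[0.006,0,-0.034],0,1],
    [[0.006,0,-0.034],0,0.15],
    [[0.006,0,-0.034],0,0.15],
    [[0.006,0,-0.034],0,0.15],
    [[0.006,0,0.05],0,0.15],
    [[0.006,0,0.15],0,0.1],
    [[0.006,0,0.23],0,0],
    [[0.006,0,0.23],0,0],
  ],
)

```text
clock: 46.02
position: [554.0, -78.9, 361.4]
ee_rot: [-0.022, 1.0, 0.001, -0.0]
contact_force: [0.2, -0.0, 0.3]
gripper_width: 42.7
```

```bash
python3 - <<'E'
from h import *
s=arm.read_state(); print(s['position'],s['ee_rot'],s['gripper_width'],s['joints'].round(2))
b=crop('sc','scene',[541,-40,120],60,6)
save('d13',b)
b=crop('sc','top',[541,-40,120],60,6)
save('d14',b)
E
```

```text
[553.9725716  -78.86766457 361.42074089] [-2.24670620e-02  9.99746461e-01  1.48498838e-03 -1.98173153e-04] 42.74080490381942 [ 0.15  0.31 -0.22 -0.   -1.04 -1.67]
sc off 223 165 scale 6
sc off 280 141 scale 6
```

View pics/d13.png

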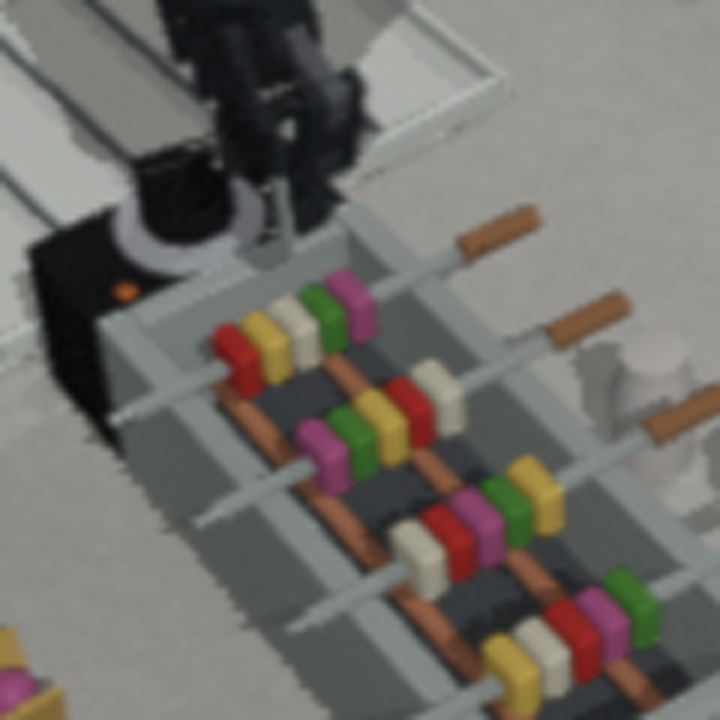

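View pics/d14.png

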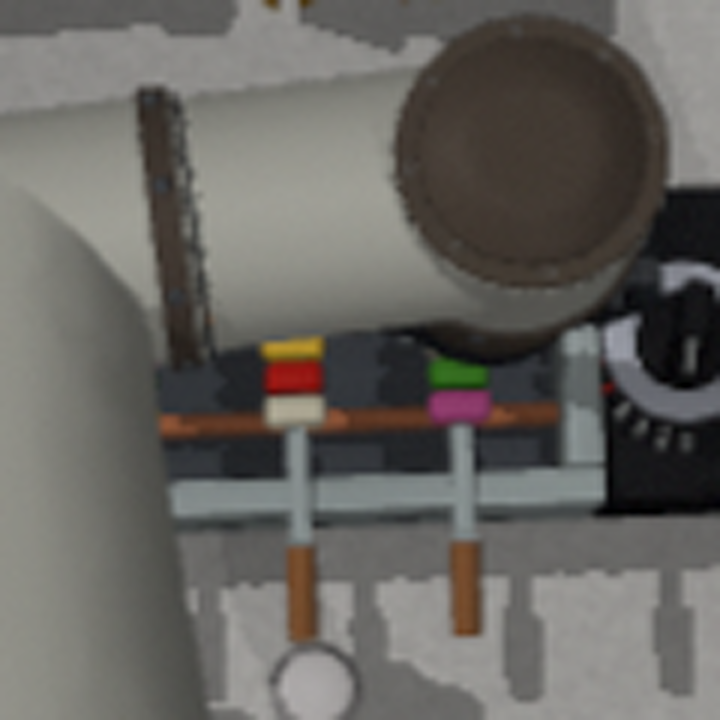

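```bash
python3 - <<'E'
from h import *
a=cv2.imread('pics/top0.png')[175:225,372:418].astype(float); a=np.clip((a/255)**.4*255,0,255).astype('uint8')
b=cv2.imread('pics/scene0.png')[180:245,222:290].astype(float); b=np.clip((b/255)**.4*255,0,255).astype('uint8')
a=cv2.resize(a,(390,400),interpolation=cv2.INTER_CUBIC);b=cv2.resize(b,(400,400),interpolation=cv2.INTER_CUBIC)
save('k0',np.hstack([a,b]))
E
```

```text
(no output)
```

View pics/k0.png

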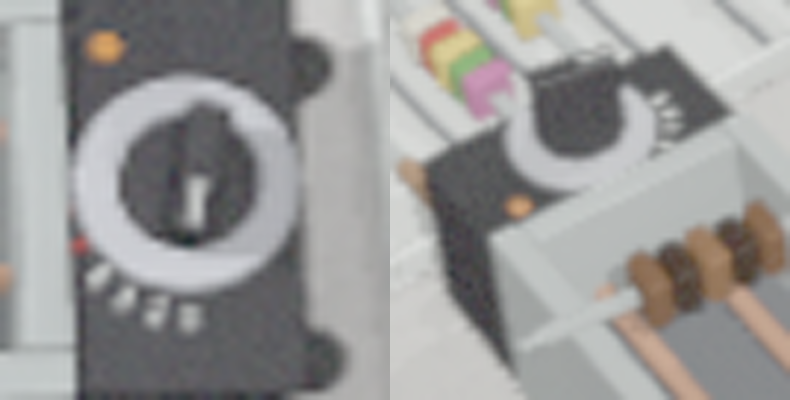

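```bash
python3 - <<'E'
from h import *
T=arm.get_image('top')
k=46/390
for n,(u,v),z in [('ring',(187,183),112),('ring',(187,183),120),('ring',(187,183),130),('bar',(201,168),146),('bartop',(207,105),146),('barbot',(195,235),146),('ptr',(197,180),146),('ptr',(195,228),146)]:
    print(n,z,px2w(T,372+u*k,175+v/8,z).round(1))
E
```

```text
ring 112 [ 553.6 -174.6  112. ]
ring 120 [ 552.5 -173.7  120. ]
ring 130 [ 551.2 -172.6  130. ]
bar 146 [ 553.8 -174.8  146. ]
bartop 146 [ 573.4 -176.4  146. ]
barbot 146 [ 533.  -173.2  146. ]
ptr 146 [ 550.1 -173.7  146. ]
ptr 146 [ 535.2 -173.2  146. ]
```

>>> play_rows(
  moves=[
    [[0.0,-0.317,0],1,0.2],
    [[0.0,-0.317,0],1,0.2],
    [[0.0,-0.317,0],1,0.2],
    [[0.0,-0.317,0],1,0.2],
  ],
)

```text
clock: 46.68
position: [552.9, -174.4, 356.8]
ee_rot: [-0.279, 0.96, 0.001, -0.005]
contact_force: [0.6, 0.2, -0.2]
gripper_width: 33.7
```

>>> play_rows(
  moves=[
    [[0,0,0],1,0.2],
    [[0,0,0],1,0.2],
    [[0,0,0],1,0.2],
    [[0,0,0],1,0.2],
  ],
)

```text
clock: 47.18
position: [552.8, -173.9, 356.1]
ee_rot: [-0.517, 0.856, 0.0, -0.006]
contact_force: [0.9, 1.0, 0.1]
gripper_width: 34.7
```

>>> play_rows(
  moves=[
    [[0,0,0],1,0.2],
    [[0,0,0],1,0.2],
    [[0,0,0],1,0.2],
    [[0,0,0],1,0.2],
  ],
)

```text
clock: 47.68
position: [552.8, -173.6, 355.8]
ee_rot: [0.719, -0.695, 0.001, 0.006]
contact_force: [-0.9, -0.2, 0.9]
gripper_width: 34.0
```

>>> play_rows(
  moves=[
    [[0,0,0],1,0.2],
    [[0,0,0],1,0.2],
    [[0,0,0],1,0.2],
    [[0,0,0],1,0.2],
  ],
)

```text
clock: 48.18
position: [552.8, -173.4, 355.6]
ee_rot: [0.873, -0.487, 0.002, 0.005]
contact_force: [0.0, 0.3, 0.4]
gripper_width: 34.2
```

>>> play_rows(
  moves=[
    [[0,0,0],1,0.2],
    [[0,0,0],1,0.2],
    [[0,0,0],1,0.2],
    [[0,0,0],1,0.2],
  ],
)

```text
clock: 48.68
position: [552.8, -173.4, 355.5]
ee_rot: [0.969, -0.248, 0.004, 0.004]
contact_force: [-0.1, 1.0, -0.4]
gripper_width: 34.1
```

>>> play_rows(
  moves=[
    [[0.005,-0.002,0],0.807,0.2],
    [[0.005,-0.002,0],0.807,0.2],
    [[0.005,-0.002,0],0.807,0.2],
    [[0.005,-0.002,-0.06],0.807,0.2],
    [[0.005,-0.002,-0.06],0.807,0.2],
  ],
)

```text
clock: 49.3
position: [553.9, -173.8, 336.2]
ee_rot: [0.999, -0.041, 0.003, 0.003]
contact_force: [0.2, -0.4, -0.2]
gripper_width: 34.3
```

```bash
python3 - <<'E'
from h import *
s=arm.read_state(); print(s['position'],s['ee_rot'],s['gripper_width'],s['joints'].round(2))
def g(im): return np.clip((im/255.)**.5*255,0,255).astype('uint8')
b=g(crop('sc','scene',[554,-174,146],30,12))
a=g(crop('sc','top',[554,-174,146],30,12))
save('k1',np.hstack([cv2.resize(b,(400,400)),cv2.resize(a,(400,400))]))
E
```

```text
[ 553.87733274 -173.82727499  336.21496184] [ 0.99914613 -0.04107528  0.00281529  0.00345195] 34.2702507429459 [-0.02  0.37 -0.21  0.01 -0.99  1.51]
sc off 223 160 scale 12
sc off 365 165 scale 12
```

View pics/k1.png

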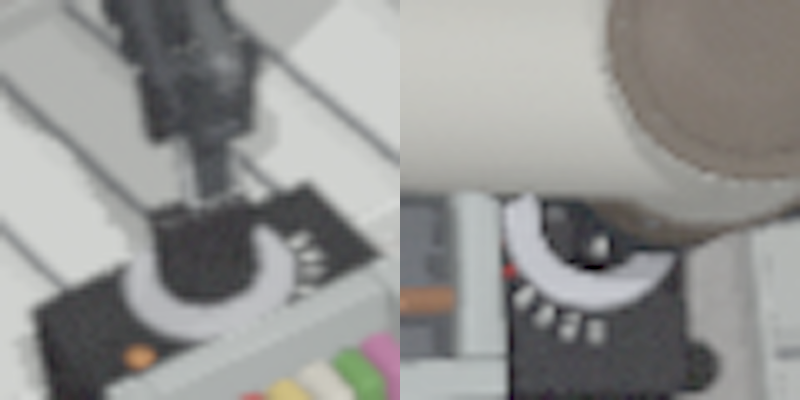

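>>> play_rows(
  moves=[
    [[0,0,-0.04],0,0.2],
    [[0,0,-0.07],0,0.2],
    [[0,0,-0.088],0,0.2],
    [[0,0,-0.088],0,0.2],
  ],
)

```text
clock: 49.9
position: [554.4, -174.0, 310.7]
ee_rot: [0.999, -0.04, 0.004, 0.004]
contact_force: [0.2, -0.4, -0.3]
gripper_width: 34.1
```

>>> play_rows(
  moves=[
    [[0,0,-0.005],0,0.2],
    [[0,0,-0.005],0,1],
    [[0,0,-0.005],0,1],
    [[0,0,-0.005],0,1],
    [[0,0,-0.005],0,1],
    [[0,0,-0.005],0,1],
    [[0,0,-0.005],0,1],
  ],
)

```text
clock: 50.78
position: [554.3, -173.5, 309.6]
ee_rot: [0.999, -0.04, 0.004, 0.003]
contact_force: [-1.2, 5.5, 3.9]
gripper_width: 12.0
```

>>> play_rows(
  moves=[
    [[0,0,0],-0.33,1],
    [[0,0,0],-0.66,1],
    [[0,0,0],-1,1],
    [[0,0,0],-1,1],
  ],
)

```text
clock: 51.28
position: [554.6, -173.5, 309.6]
ee_rot: [0.955, -0.296, 0.003, 0.004]
contact_force: [1.8, 1.1, 0.2]
gripper_width: 11.9
```

```bash
python3 - <<'E'
from h import *
s=arm.read_state(); print(s['position'],s['ee_rot'],s['gripper_width'],s['wrist_torque'],s['contact_force'])
b=np.clip((crop('sc','scene',[554,-174,146],30,12)/255.)**.5*255,0,255).astype('uint8');save('k2',b)
E
```

```text
[ 554.60287119 -173.51545259  309.60170592] [ 0.95506763 -0.2963386   0.0033509   0.00424661] 11.914449341374114 [ 0.60599354 -0.22496692 -0.02299048] [1.77799654 1.05033578 0.20971838]
sc off 223 160 scale 12
```

View pics/k2.png

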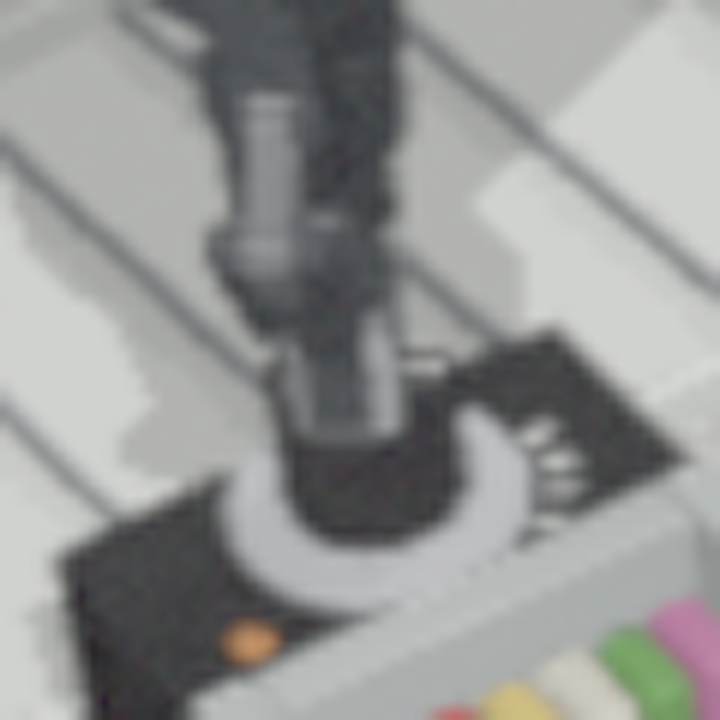

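Turning. Continue clockwise.

>>> play_rows(
  moves=[
    [[0,0,0],-0.33,1],
    [[0,0,0],-0.66,1],
    [[0,0,0],-1,1],
    [[0,0,0],-1,1],
  ],
)

```text
clock: 51.82
position: [554.8, -173.7, 309.6]
ee_rot: [0.847, -0.531, 0.003, 0.005]
contact_force: [1.3, 0.6, -0.5]
gripper_width: 11.9
```

>>> play_rows(
  moves=[
    [[0,0,0],-0.2,1],
    [[0,0,0],-0.4,1],
    [[0,0,0],-0.5,1],
    [[0,0,0],-0.5,1],
  ],
)

```text
clock: 52.32
position: [555.1, -174.2, 309.6]
ee_rot: [0.772, -0.636, 0.003, 0.005]
contact_force: [1.9, -2.7, -1.1]
gripper_width: 12.1
```

```bash
python3 - <<'E'
from h import *
s=arm.read_state(); print(s['position'],s['ee_rot'],s['gripper_width'],s['wrist_torque'],s['contact_force'])
q=s['ee_rot'];print((2*np.degrees(np.arctan2(q[1],q[0]))-90)%360)
E
```

```text
[ 555.09372364 -174.24822006  309.63891807] [ 0.7719365  -0.63567115  0.00265464  0.00540225] 12.112861326630258 [-0.85260675 -0.51281973  0.14317577] [ 1.8913156  -2.65754829 -1.07021011]
191.05872999397513
```

>>> play_rows(
  moves=[
    [[0,0,0],-0.1,1],
    [[0,0,0],-0.2,1],
    [[0,0,0],-0.2,1],
  ],
)

```text
clock: 52.7
position: [555.3, -174.2, 309.7]
ee_rot: [0.74, -0.672, 0.003, 0.006]
contact_force: [0.9, -0.4, -0.4]
gripper_width: 12.0
```

```bash
python3 - <<'E'
from h import *
s=arm.read_state(); print(s['position'],s['gripper_width'],s['wrist_torque'],s['contact_force'])
q=s['ee_rot'];print((2*np.degrees(np.arctan2(q[1],q[0]))-90)%360)
E
```

```text
[ 555.2887467  -174.18343047  309.72687507] 11.988639135576625 [-0.0626844  -0.23187966  1.69885252] [ 0.92610971 -0.39785233 -0.41469908]
185.51685630610734
```

>>> play_rows(
  moves=[
    [[0,0,0],0,0.2],
    [[0,0,0],0,0.2],
    [[0,0,0],0,0.2],
    [[0,0,0.1],0,0.2],
    [[0,0,0.2],0,0.2],
    [[0,0,0.35],0,0.2],
    [[0,0,0.35],0,0.2],
  ],
)

```text
clock: 53.58
position: [555.8, -174.5, 419.3]
ee_rot: [0.74, -0.672, 0.006, 0.003]
contact_force: [0.2, 0.9, -1.0]
gripper_width: 34.4
```

>>> play_rows(
  moves=[
    [[-0.4,-0.6,0],0,0],
    [[-0.4,-0.6,0],0,0],
    [[-0.4,-0.6,0],0,0],
    [[-0.6,-0.9,0],0,0],
    [[-0.6,-0.9,0],0,0],
    [[-0.6,-0.9,0],0,0],
  ],
)

```text
clock: 54.32
position: [373.3, -446.9, 418.3]
ee_rot: [0.738, -0.674, 0.006, 0.003]
contact_force: [-0.7, 0.5, -0.4]
gripper_width: 42.7
```

```bash
python3 - <<'E'
from h import *
s=arm.read_state(); print(s['position'],s['gripper_width'])
T=arm.get_image('top');S=arm.get_image('scene')
save('f_top',T['pixels'][:,:,::-1]);save('f_sc',S['pixels'][:,:,::-1])
a=T['pixels'][160:270,240:415,::-1];save('f_gr',cv2.resize(a,None,fx=4.5,fy=4.5,interpolation=cv2.INTER_CUBIC))
a=np.clip((T['pixels'][175:225,372:418,::-1]/255.)**.4*255,0,255).astype('uint8')
save('f_k',cv2.resize(a,None,fx=8.5,fy=8.5,interpolation=cv2.INTER_CUBIC))
E
```

```text
[ 373.3057353  -446.88361228  418.26155006] 42.68703458871088
```

View pics/f_top.png

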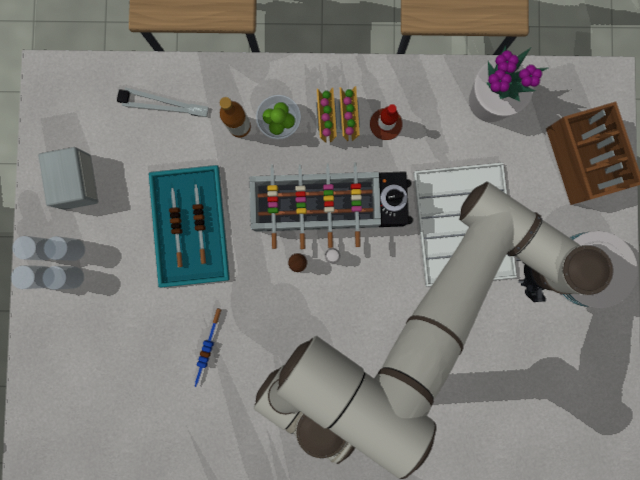

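View pics/f_sc.png

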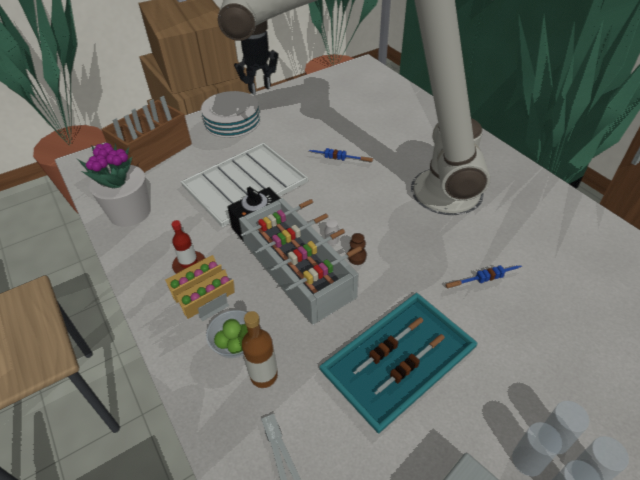

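View pics/f_gr.png

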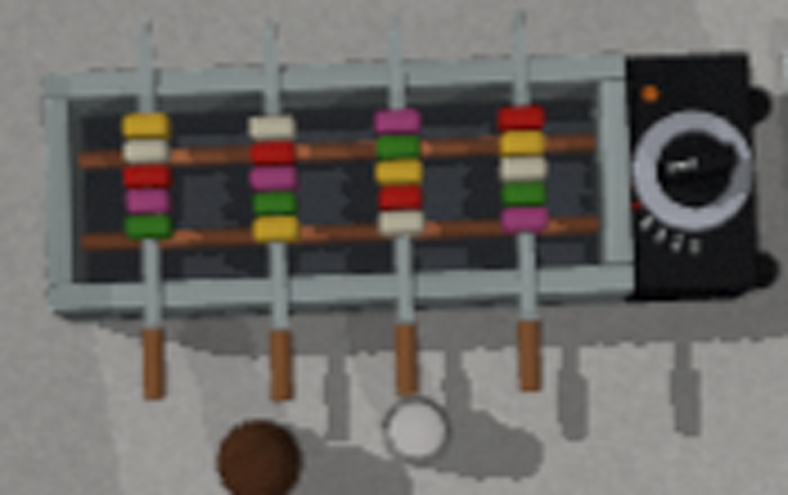

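View pics/f_k.png

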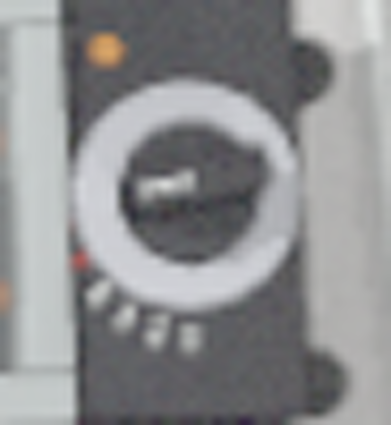

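```bash
python3 - <<'E'
from h import *
T=arm.get_image('top')
im=T['pixels'].astype(float)
def ptr(im):
    g=im.mean(2)[190:208,386:402]; return g
np.set_printoptions(linewidth=200)
print(ptr(im).round().astype(int))
o=cv2.imread('pics/top0.png').astype(float)
print(ptr(o).round().astype(int))
E
```

```text
[[138 139 127  84  50  33  22  17  18  18  21  37  61 100 139 146]
 [138 125  83  37  21  20  21  18  20  17  22  20  21  47  83  99]
 [126  81  36  19  18  21  22  20  22  21  16  17  15  18  30  41]
 [116  33  22  17  18  18  17  17  15  16  18  20  20  20  21  21]
 [ 96  16  17  14  16  17  20  20  20  21  21  21  21  21  21  20]
 [ 59  16  19  21  20  18  37  70  77  22  21  20  22  21  20  21]
 [ 22   9  56  92 123 154 119  98  85  22  22  23  23  21  21  19]
 [ 12  14  64  92  73  89  68  54  46  19  22  18  19  17  15  12]
 [ 12  13  35  47  27  21  19  17  14  13  12   9  13  11  12  10]
 [ 18  10  14  17  13  14  13  13  12  12  10  10  11  12  15  15]
 [ 54   9   8   9  11   9  12  13  16  16  12  17  17  14  19  22]
 [116  17  16  14  14  16  18  14  19  20  19  13  14  17  16  46]
 [132  59  19  20  23  23  21  17  17  19  17  14  13  15  31  73]
 [149 123  60  21  25  25  21  22  22  24  21  19  22  36  72 101]
 [150 146 119  57  19  19  23  25  21  24  22  22  34  73  99 118]
 [151 152 148 138 118  62  29  19  17  15  33  69  95  99 119 142]
 [150 151 152 151 147 139 13
[... 613 characters left out ...]
  81  46  18  11  15  13  14]
 [ 22  22  24  20  18  16  10  22  83 118  52  15  12  19  16  17]
 [ 23  21  22  21  21  16  15  21  87 120  28  10  15  19  16  15]
 [ 56  22  23  22  19  14  14  23  87 120  16  13  14  15  17  22]
 [114  21  24  24  19  14  17  28  90 119  19  15  15  19  15  43]
 [130  60  23  23  18  11  18  37  80  93  17  13  18  13  32  72]
 [148 124  60  20  21  13  12  21  37  43  16  12  19  34  70  99]
 [149 144 120  56  14  12   6   8   6  12  11  16  30  70  98 105]
 [151 150 146 136 118  61  24  10   7  17  39  67  94  99 105 104]
 [150 150 150 149 145 136 133 122  94  95  95 100 106 106 106 106]
 [149 151 152 152 152 152 151 149 144 144 142 143 143 143 144 139]]
```

```bash
python3 - <<'E'
from h import *
T=arm.get_image('top')
o=cv2.imread('pics/top0.png').astype(float).mean(2)
def ang(g,r):
    v0,v1,u0,u1=r; s=g[v0:v1,u0:u1]; w=np.clip(s-30,0,None); v,u=np.mgrid[v0:v1,u0:u1]
    P=np.array([px2w(T,a,b,146)[:2] for a,b in zip(u.ravel(),v.ravel())]); W=w.ravel()
    c=(P*W[:,None]).sum(0)/W.sum(); C=((P-c).T*W)@(P-c)/W.sum(); e,V=np.linalg.eigh(C)
    d=V[:,1]; return c, np.degrees(np.arctan2(d[1],d[0]))%180
print(ang(o,(196,204,393,397)), ang(T['pixels'].astype(float).mean(2),(195,199,388,395)))
E
```

```text
(array([ 544.73735178, -172.26893312]), np.float64(175.91089195959455)) (array([ 553.02539887, -163.56906077]), np.float64(101.32275220236195))
```

```bash
python3 -c "
from bench import arm
print(arm.job_done())"
```

```text
the job is handed in; nothing more can be done
None
```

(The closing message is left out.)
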